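# Nip up the pressure filter's rim bolts with the T-key

## Task

The seal of the steel pressure filter has settled: take the T-key out of its wooden block and give each of the three square-headed bolts on the filter's rim one quarter turn clockwise (seen from above), first the bolt next to the brass vent valve, then the other two going round clockwise. The heads stand at any angle, so feel the key down onto each square with a light hand, never leaning on it with more than about 1 kg; then stand the key back in its block and leave everything else where it is.

Things in the scene. Friction and masses are not known exactly. Their poses are not given: they have to be found in the camera images.
- filter: Pressure filter, fixed: two round steel plates 188 mm across on three legs, upper face 120 mm above the table. Origin: table level, on the centre axis; z up; x points from the centre to bolt 1. A dial gauge and hose barb stand in the middle (up to 50 mm above the face), the brass vent valve (27 mm high) 43 mm from the centre towards bolt 1. Three bolts, 75 mm from the centre, 120 degrees apart.
- bolt1_top (a point): Centre of the top of bolt 1's head, 136 mm above the table: the bolt next to the brass vent valve. Axes are the filter's and do NOT tell the angle of the square head, which differs every time and must be felt (or seen). Head: 12 mm square, 13 mm high, its top edge bevelled by 1.5 mm, on a round washer 21 mm across and 3 mm thick.
- bolt2_top (a point): Same for bolt 2, the next clockwise from bolt 1 seen from above. All bolts: a fully seated key has its mouth on the washer, 13 mm below this point; one not lined up with the square stops on the bevel, at most 3 mm below this point, and one near the end of its play may bind part-way until it is turned a little.
- bolt3_top (a point): Same for bolt 3, the next clockwise from bolt 2 seen from above. All bolts: turning takes about 0.06 N m, rising to 0.085 N m at the end of the quarter turn; a bolt stays where it is left.
- bolt1 (a joint): How far bolt 1 has been turned from where it stood at the start (rad, 0 at the start, grows clockwise seen from above; a quarter turn is 1.57).
- bolt2 (a joint): Same for bolt 2.
- bolt3 (a joint): Same for bolt 3.
- key_bar (a point): Centre of the T-key's cross bar, where it is gripped. Plain steel, 0.18 kg, 101 mm high, standing upright in its block, mouth down. Bar: 72 mm long (this point's x axis), 12 mm thick (y), 18 mm high (z up); below it a round shaft of 10 mm, then at the bottom a square socket, 21.6 mm outside, 20 mm high.
- key_mouth (a point): Centre of the key's open lower end, 92 mm below the bar's centre: a square hole 14.6 mm wide, 16 mm deep, its sides parallel to the bar's x and y axes, so it fits a bolt head every 90 degrees, with about 13 degrees of play either way.
- block_floor (a point): Centre of the floor of the hole in the key's wooden block, 10 mm above the table; the block is fixed, 76 x 76 x 40 mm, with a square hole 26 mm wide and 30 mm deep, sides along this point's x and y. In its place the key's mouth rests on this floor, the bar's centre 102 mm above the table.
- plate: White dinner plate, 196 mm across, 26 mm high, origin under its centre. Leave alone.
- flask_mid (a point): Conical flask, 84 mm across the base, 128 mm high, standing on the plate; this point is at its axis, 60 mm up. Leave alone.
- bowl: White bowl, 112 mm across, 50 mm high, origin under its centre. Leave alone.
- bottle: Green squeeze bottle, 66 mm across, 145 mm high, origin under its centre. Leave alone.
- gasket: Spare black rubber ring, 68 mm across, 5 mm thick, origin under its centre. Leave alone.
- dish: Flat glass dish with lid, 90 mm across, 16 mm high, origin under its centre. Leave alone.
- rod: Black stirring rod, 190 mm long (its x axis), 7 mm thick. Leave alone.
- wrench: Steel spanner, 160 mm long (its x axis), lying flat. Leave alone.
Things that resemble listed ones, but are neither listed nor needed, are in the scene too. What is shaped like the filter but purple or red is not meant.

How it is judged:
On the way, in this order (a step that is already met when the one before it is completed fails the run):
1. with the key on it, the bolt next to the vent valve has been turned a quarter turn clockwise (75 to 105 degrees), the other two not yet (value of joint bolt1 between 1.3 and 1.84 rad and horizontal distance between key_mouth and bolt1_top below 0.005 m and z of key_mouth in the frame of filter below 0.13 m and value of joint each of bolt2, bolt3 below 0.26 rad), for 0.2 s.
2. then, with the key on it, the next bolt clockwise, the third not yet (value of joint bolt2 between 1.3 and 1.84 rad and horizontal distance between key_mouth and bolt2_top below 0.005 m and z of key_mouth in the frame of filter below 0.13 m and value of joint bolt3 below 0.26 rad), for 0.2 s.
3. then, with the key on it, the last bolt (value of joint bolt3 between 1.3 and 1.84 rad and horizontal distance between key_mouth and bolt3_top below 0.005 m and z of key_mouth in the frame of filter below 0.13 m), for 0.2 s.
At the end, for the whole second after the job is handed in: Each bolt stands 75 to 105 degrees clockwise of where it started, and the key stands upright (within 11 degrees) at rest on the floor of the hole in its block (mouth within 5 mm of the floor), released (value of joint bolt1 between 1.3 and 1.84 rad and value of joint bolt2 between 1.3 and 1.84 rad and value of joint bolt3 between 1.3 and 1.84 rad and horizontal distance between key_mouth and block_floor below 0.012 m and z of key_mouth in the frame of block_floor below 0.005 m and angle between key_bar's own z axis and vertical below 0.2 rad and linear speed of key below 0.02 m/s); the robot touches nothing.
It fails at once if a bolt is turned more than 105 degrees clockwise, or more than 15 degrees anticlockwise (value of joint any of bolt1, bolt2, bolt3 above 1.84 rad or value of joint any of bolt1, bolt2, bolt3 below -0.26 rad).
It fails at once if the key is forced: it bears on the filter or its bolts with more than 40 N in all (its contacts added up) (contact force between key and filter above 40 N).
It fails at once if a bystander is moved more than 25 mm, or the flask or bottle tipped (distance of any of plate, flask_mid, bowl, bottle, gasket, dish, rod, wrench from where it was at the start of the episode above 0.025 m or angle between any of flask_mid, bottle's own z axis and vertical above 0.4 rad).
It also fails if it takes over 72 s, if anything falls off the work surface, if the arm or the gripper's body presses on something with over 40 N, if the wrist force passes 120 N, or if a joint passes its speed limit or range.

## Robot

A 6-joint arm with a two-finger parallel gripper is mounted at the origin on the work surface. World frame = base frame: x ahead of the robot, y to its left, z up, the work surface at z = 0. Lengths are in m, angles in rad, forces in N, time in s.
With the tool pointing down it reaches from about 0.225 to 0.875 m from the base axis. Payload 3.4 kg.
Tool frame: the origin (TCP) lies midway between the tips of the shut fingers; the grasp point (between the pads) lies 19 mm behind it (pinch_z is the distance from the TCP to the grasp point, in m); z points along the fingers, y is the line along which they close (so a half turn about z gives the same grasp; the last joint's range is limited). The gripper opens to 85 mm and grips with 20 to 120 N. Pads are 22 mm wide; open, the fingers measure 114 mm over their backs; the gripper's body (76 mm by 85 mm) begins 54 mm behind the grasp point. The pads swing forward as they close: fully open they stand 13 mm farther back than shut.
Start: joints at [1.176, 0.276, 1.505, -0, 1.361, -0.121], TCP at [0.155, 0.554, 0.231] pointing down, gripper open.
Joint ranges: [-2.89, 2.89], [-0.75, 2.08], [0.22, 2.7], [-1.18, 4.32], [0.11, 2.71], [-2.7, 2.7]. Speed limits (rad/s): [2.57, 2.57, 3.14, 3.14, 3.14, 3.14].

## Interface

Orientations are given as a unit quaternion [w, x, y, z].
In Python, from rig import get_state, get_image, sign_off, pinch_z gives the robot as it stands.
- The arm moves only by the tool send_rows, never from a script. Its argument "steps" is one flat list of numbers, 5 for each row, row after row: the gripper's target within -1 to 1 (fully open at 1, half-way at 0, shut at -1), then the shift along the tool's x, y, z in cm, then the turn about the tool's z in degrees. In form: [gripper, x, y, z, roll, gripper, x, y, z, roll, ...]. A call has 1 to 12 rows; each row shifts and turns the commanded pose from where the row before left it, along the tool's axes as they then stand; what a row does not reach is not made up. A row lasts 1/10 s, in which the tool goes at most 50 mm and 8.59 degrees, less where a joint would pass 70% of its speed; a pose out of reach is approached as far as the arm can. A call is refused whole if a number of a shift passes 5 or a number of a turn 8.59, either way. A call with a gripper value outside its range is refused whole. The fingers move at their own pace and stop on an object; "newtons" is the grip in N (left out, the last holds). Time passes only in rows, so rows that do not move let the fingers close. It gives the time, the measured TCP pose, the force, the opening and the grip force at its end, in the units of the state.
- get_state(): the state, without advancing time (a new reading comes with each control period).
- get_image(name): name is "scene" or "top"; returns a dict with "color" (420x560x3 uint8, red, green, blue), "mtx" (3x3 intrinsics, pixels), "T" (4x4, takes a point from camera to world coordinates). Camera axes: x right, y down, z forward; pixel columns grow to the right and rows downward; lengths in m; the calibration is good to about 2 mm. A picture is of the moment at which its call begins. There is no depth.
- sign_off(): hands the job in; it is judged then, once.
The state is a dict: "clock": time; "qpos": joint angles; "qd": joint speeds; "effort": joint torques, N m; "position": TCP position; "ee_rot": TCP orientation; "contact_force": force on the tool from outside, world axes, zero at the start; "moment": the same for the moment, N m; "width": finger opening in m; "gripper_force": force on a finger pad.
Only numpy, scipy, OpenCV 4.12 (cv2) and the standard library are available. Lean on these libraries where they do the work, as an engineer would, in place of code of your own. Each camera call takes 0.05 s, during which the arm holds its last target. There are 200 camera calls.

## Working session

There is one attempt and no reset: what is moved stays moved. The work goes in short steps, Python scripts to look and compute and a tool call to move; the robot and the scene stay as the last step left them, time stands still between calls to the robot, and variables do not carry over. Pictures are saved under pics/ and viewed, at most 10 in all, crops included, and the job is handed in when it is done.

Besides the shell and the picture viewer there is one more tool, called by a JSON object that holds its "name" and its "arguments", one argument or row to a line. send_rows: Moves the arm, as the interface text tells. Its arguments: {"type":"object","properties":{"steps":{"type":"array"},"newtons":{"type":"number"}},"required":["steps"]}

```bash
mkdir -p pics; ls; python3 - <<'E'
from rig import *
import cv2,numpy as np
s=get_state();print(s, pinch_z)
for n in("scene","top"):
    d=get_image(n);cv2.imwrite(f"pics/{n}0.png",d["color"][...,::-1]);print(n,d["mtx"].tolist(),d["T"].round(4).tolist())
E
```

```text
pics
{'clock': 0.0, 'qpos': array([ 1.17595973e+00,  2.76599628e-01,  1.50614843e+00,  2.21399438e-05,
        1.36069107e+00, -1.21003012e-01]), 'qd': array([ 1.71110015e-04, -7.34544666e-05,  1.91222941e-03,  1.18467388e-03,
       -6.68334795e-04,  8.18690344e-04]), 'effort': array([ 3.61440761e-04, -4.16766322e+01, -2.45798957e+01, -3.30791863e-05,
        1.10367645e-02,  8.07726686e-07]), 'position': array([0.155287  , 0.55308189, 0.23043097]), 'ee_rot': array([-2.45956891e-04,  1.36491655e-01,  9.90640790e-01, -8.89940592e-04]), 'contact_force': array([-0.39323133,  0.35261392, -0.34236928]), 'moment': array([-0.06560587,  0.01945903,  0.00365503]), 'gripper_force': 0.0, 'width': 0.08500380051235269} 0.0187
scene [[411.38499382293594, 0.0, 278.05628491792044], [0.0, 411.38499382293594, 204.95078195415456], [0.0, 0.0, 1.0]] [[0.6971, 0.552, -0.4575, 1.0428], [0.7168, -0.5225, 0.4617, -0.5173], [0.0158, -0.6498, -0.7599, 0.9804], [0.0, 0.0, 0.0, 1.0]]
top [[460.3340098036254, 0.0, 280.8002757331274], [0.0, 460.3340098036254, 216.38416492116949], [0.0, 0.0, 1.0]] [[0.0271, -0.9765, 0.214, 0.2462], [-0.9996, -0.0256, 0.0099, 0.0164], [-0.0042, -0.2142, -0.9768, 1.4622], [0.0, 0.0, 0.0, 1.0]]
```

View pics/top0.png

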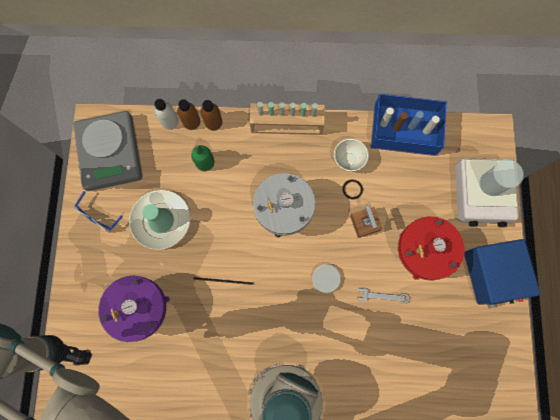

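View pics/scene0.png

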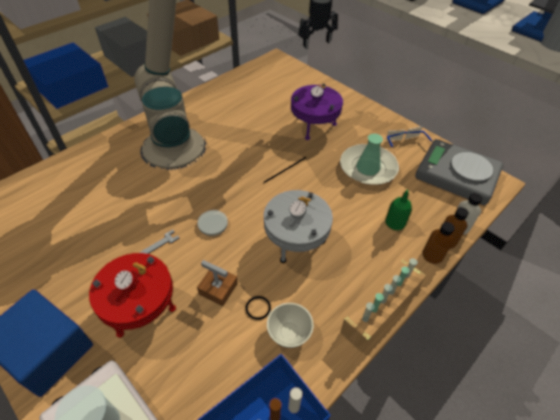

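The top view shows the steel filter at (284,204), with the brass valve on its left at about (270,205). The key block is at (366,221). In the scene view the filter is at (298,220) and the block at (217,283). I'll enlarge both regions.

```bash
python3 - <<'E'
import cv2,numpy as np
a=cv2.imread("pics/top0.png")[165:245,245:395];b=cv2.imread("pics/scene0.png")[180:305,190:340]
cv2.imwrite("pics/c1.png",cv2.resize(a,None,fx=5,fy=5,interpolation=cv2.INTER_CUBIC))
cv2.imwrite("pics/c2.png",cv2.resize(b,None,fx=4.8,fy=4.8,interpolation=cv2.INTER_CUBIC))
E
```

```text
(no output)
```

View pics/c1.png

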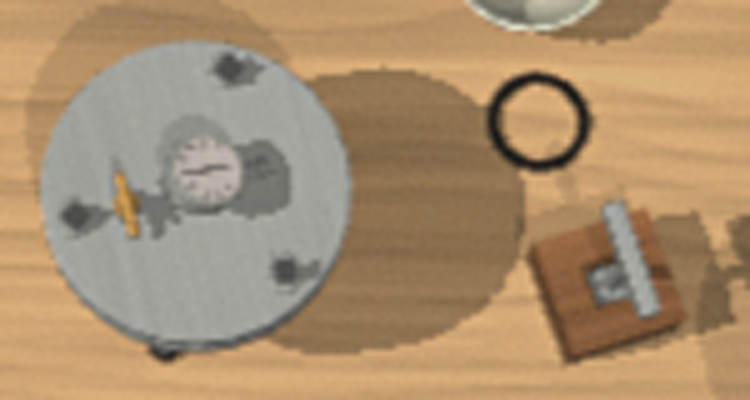

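View pics/c2.png

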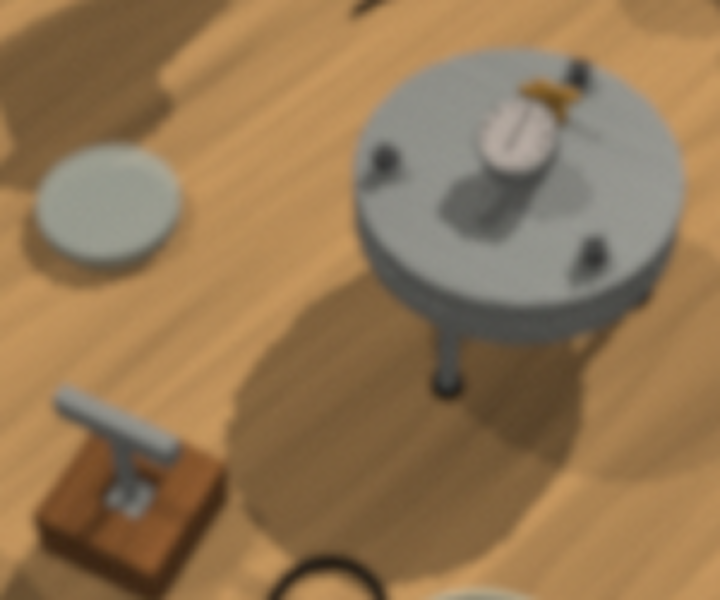

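The top crop shows bolt 1, left of the valve, at (73,215). Going clockwise, bolt 2 is at (231,67) and bolt 3 at (286,270). The bar runs from (612,205) to (650,315). In the scene crop the bolts are at (578,68), (597,246) and (384,155), and the bar runs from (65,398) to (172,448). Next I'll cast rays from both views.

```bash
cat >h.py <<'E'
import numpy as np,cv2
from scipy.optimize import least_squares
from rig import *
def ray(d,uv):
    r=d["T"][:3,:3]@np.linalg.solve(d["mtx"],[uv[0],uv[1],1]);return d["T"][:3,3],r
def onz(d,uv,z):
    o,r=ray(d,uv);return (o+r*(z-o[2])/r[2])
def tri(d1,u1,d2,u2):
    (o1,r1),(o2,r2)=ray(d1,u1),ray(d2,u2);r1/=np.linalg.norm(r1);r2/=np.linalg.norm(r2)
    s=np.linalg.lstsq(np.c_[r1,-r2],o2-o1,rcond=None)[0];p,q=o1+s[0]*r1,o2+s[1]*r2
    return (p+q)/2,np.linalg.norm(p-q)
E
python3 - <<'E'
from h import *
T=get_image("top");S=get_image("scene")
ct=lambda u,v:((u+.5)/5-.5+245,(v+.5)/5-.5+165)
cs=lambda u,v:((u+.5)/4.8-.5+190,(v+.5)/4.8-.5+180)
tp=[ct(73,215),ct(231,67),ct(286,270)];sp=[cs(578,68),cs(597,246),cs(384,155)]
pts=[]
for t,s in zip(tp,sp):
    a,b=onz(T,t,.134),onz(S,s,.134);pts+=[(a+b)/2];print("bolt",a.round(4),b.round(4),[x.round(4) for x in tri(T,t,S,s)])
P=np.array(pts)[:,:2]
f=lambda p:np.concatenate([p[:2]+.075*np.array([np.cos(p[2]-k*2*np.pi/3),np.sin(p[2]-k*2*np.pi/3)])-P[k] for k in range(3)])
r=least_squares(f,[*P.mean(0),np.arctan2(*(P[0]-P.mean(0))[::-1])]);print("fit",r.x,r.fun.round(4))
for k in range(3):print(k+1,(r.x[:2]+.075*np.array([np.cos(r.x[2]-k*2*np.pi/3),np.sin(r.x[2]-k*2*np.pi/3)])).round(4))
for n,d,c in(("T",T,(0,)),("S",S,(0,))):
    hsv=cv2.cvtColor(d["color"],cv2.COLOR_RGB2HSV);m=((hsv[...,1]<45)&(hsv[...,2]>120)).astype(np.uint8)
    seed=(284,190) if n=="T" else (285,225)
    k,l,st,ce=cv2.connectedComponentsWithStats(m);L=l[seed[1],seed[0]];q=cv2.convexHull(np.argwhere(l==L)[:,::-1].astype(np.int32))
    w=np.array([onz(d,x[0],.12)[:2] for x in q]);c,rad=cv2.minEnclosingCircle(w.astype(np.float32));print(n,"plate",st[L],np.round(c,4),round(rad,4))
for a,b in(((612,205),(650,315)),):
    e=[onz(T,ct(*x),.111) for x in(a,b)];print("barT",np.mean(e,0),np.linalg.norm(e[0]-e[1]),np.degrees(np.arctan2(*(e[0]-e[1])[1::-1])))
e2=[onz(S,cs(*x),.109) for x in((65,398),(172,448))];print("barS",np.mean(e2,0),np.linalg.norm(e2[0]-e2[1]),np.degrees(np.arctan2(*(e2[0]-e2[1])[1::-1])))
# block corners, top face z=.04, from top view crop: left, bottom, right
for x in((530,245),(568,352),(685,318),(650,210)):print(onz(T,ct(*x),.04).round(4))
print(get_state()["position"])
E
```

```text
bolt [0.5621 0.0946 0.134 ] [0.5649 0.0899 0.134 ] [array([0.5627, 0.0942, 0.1292]), np.float64(0.0018)]
bolt [0.6561 0.003  0.134 ] [0.6596 0.003  0.134 ] [array([0.6577, 0.0038, 0.1312]), np.float64(0.0022)]
bolt [ 0.5321 -0.0323  0.134 ] [ 0.5351 -0.0364  0.134 ] [array([ 0.5326, -0.033 ,  0.1292]), np.float64(0.0015)]
fit [0.58498616 0.02030943 1.86164812] [-0.     -0.0001  0.0001  0.     -0.0001  0.0001]
1 [0.5635 0.0922]
2 [0.658 0.003]
3 [ 0.5335 -0.0342]
T plate [ 253  173   62   62 2604] [0.5806 0.0224] 0.0954
S plate [     0      0    560    420 222366] [0.0091 0.5897] 1.4392
barT [ 0.54877026 -0.24000372  0.111     ] 0.0705169522725304 18.00429263755465
barS [ 0.55561605 -0.24340075  0.109     ] 0.06465464405381167 -161.09646107800162
[ 0.5725 -0.1898  0.04  ]
[ 0.5044 -0.2132  0.04  ]
[ 0.528  -0.2869  0.04  ]
[ 0.5973 -0.2661  0.04  ]
[0.15535576 0.55330049 0.2307488 ]
```

{"name": "send_rows", "arguments": {
  "steps": [1,-2.97,-3.28,0,0,1,-2.97,-3.28,0,0,1,-2.97,-3.28,0,0,1,-2.97,-3.28,0,0,1,-2.97,-3.28,0,0,1,-2.97,-3.28,0,0,1,-2.97,-3.28,0,0,1,-2.97,-3.28,0,0,1,-2.97,-3.28,0,0,1,-2.97,-3.28,0,0,1,-2.97,-3.28,0,0,1,-2.97,-3.28,0,0],
  "newtons": 60
}}

```text
clock: 1.4
position: [0.3926, 0.0766, 0.2315]
ee_rot: [0.0, 0.137, 0.991, 0.0]
contact_force: [1.5, 0.6, 0.3]
width: 0.0853
gripper_force: 0.0
```

{"name": "send_rows", "arguments": {
  "steps": [1,-2.97,-3.28,0,0,1,-2.97,-3.28,0,0,1,-2.97,-3.28,0,0,1,-2.97,-3.28,0,0,1,-2.97,-3.28,0,0,1,-2.97,-3.28,0,0,1,-2.97,-3.28,0,0,1,-2.97,-3.28,0,0,1,0,0,0,8.5,1,0,0,0,8.5,1,0,0,0,8.5,1,0,0,0,8.5]
}}

```text
clock: 2.6
position: [0.5498, -0.2388, 0.2308]
ee_rot: [-0.0, 0.423, 0.906, 0.0]
contact_force: [-0.6, -0.6, -1.0]
width: 0.085
gripper_force: 0.0
```

{"name": "send_rows", "arguments": {
  "steps": [1,0,0,0,8.5,1,0,0,0,8.5,1,0,0,0,8.5,1,0,0,0,8.5,1,0,0,0,8.5,1,0,0,0,8.5,1,0,0,0,8.5,1,0,0,0,8.5,1,0,0,0,8.5,1,0,0,0,8.5,1,0,0,0,8.5,1,0,0,0,8.5]
}}

```text
clock: 3.8
position: [0.5498, -0.2385, 0.231]
ee_rot: [-0.0, 0.97, 0.242, -0.0]
contact_force: [-0.2, 0.4, -0.4]
width: 0.0853
gripper_force: 0.0
```

```bash
cat >>h.py <<'E'
from scipy.spatial.transform import Rotation as R
def st():
    s=get_state();q=s["ee_rot"];M=R.from_quat([*q[1:],q[0]]).as_matrix()
    yaw=np.degrees(np.arctan2(M[1,0],M[0,0]))
    print("t%.2f"%s["clock"],"pos",s["position"].round(4),"yaw %.2f"%yaw,"tz",M[:,2].round(4),"F",s["contact_force"].round(1),"M",s["moment"].round(3),"w %.4f"%s["width"],"gf %.0f"%s["gripper_force"],"q",s["qpos"].round(2))
    return s,M
def go(x,y,z=None):
    s,M=st();d=np.array([x,y,s["position"][2] if z is None else z])-s["position"];print("tool cm",(M.T@d*100).round(2))
E
python3 -c "
from h import *
go(.55,-.24,.083)"
```

```text
t3.80 pos [ 0.5498 -0.2385  0.231 ] yaw 27.96 tz [-5.e-04  4.e-04 -1.e+00] F [-0.2  0.4 -0.4] M [-0.017  0.053  0.024] w 0.0853 gf 0 q [-0.53  0.31  1.45  0.    1.38  0.56]
tool cm [-0.05  0.15 14.8 ]
```

{"name": "send_rows", "arguments": {
  "steps": [1,0,0.1,3,4.7,1,0,0,4,4.7,1,0,0,4,0,1,0,0,2.5,0,1,0,0,1.3,0,-1,0,0,0,0,-1,0,0,0,0,-1,0,0,0,0,-1,0,0,0,0,-1,0,0,0,0,-1,0,0,0,0],
  "newtons": 60
}}

```text
clock: 4.9
position: [0.5513, -0.24, 0.0845]
ee_rot: [0.001, 0.986, 0.164, 0.001]
contact_force: [0.6, -0.5, 3.7]
width: 0.0111
gripper_force: 60.3
```

```bash
python3 - <<'E'
from h import *
st()
T=get_image("top")["color"][190:250,330:410,::-1];S=get_image("scene")["color"][220:310,160:280,::-1]
a=cv2.resize(T,(400,300));b=cv2.resize(S,(400,300));cv2.imwrite("pics/g.png",np.hstack([a,b]))
E
```

```text
t4.90 pos [ 0.5513 -0.24    0.0845] yaw 18.92 tz [ 0.0023 -0.0015 -1.    ] F [ 0.6 -0.5  3.7] M [-0.143  0.011  0.005] w 0.0111 gf 60 q [-0.53  0.43  1.66 -0.    1.05  0.71]
```

View pics/g.png

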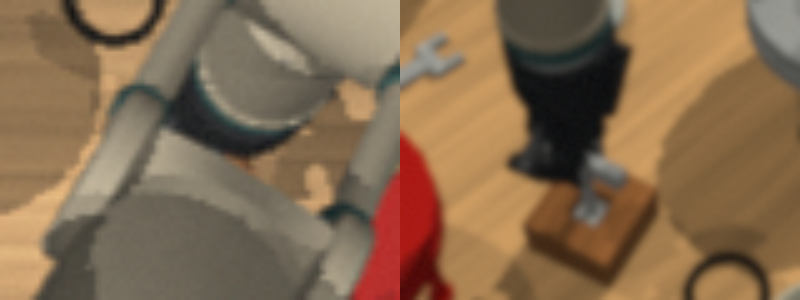

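The scene view shows the bar held squarely between the pads, with the key in its hole. I'll lift it and look.

{"name": "send_rows", "arguments": {
  "steps": [-1,0,0,-1,0,-1,0,0,-3,0,-1,0,0,-4,0,-1,0,0,-4,0,-1,0,0,-4,0,-1,0,0,-3,0,-1,0,0,0,0],
  "newtons": 100
}}

```text
clock: 5.7
position: [0.5522, -0.2403, 0.2783]
ee_rot: [0.003, 0.986, 0.164, 0.003]
contact_force: [-0.1, 0.0, -1.9]
width: 0.0101
gripper_force: 98.4
```

```bash
python3 - <<'E'
from h import *
s,M=st();S=get_image("scene")
p=s["position"]+M[:,2]*.0745
c=np.linalg.inv(S["T"])@[*p,1];u=S["mtx"]@c[:3];u=u[:2]/u[2];print("expected mouth px",u)
x0,y0=int(u[0])-50,int(u[1])-55
im=S["color"][y0:y0+75,x0:x0+100,::-1];print(x0,y0)
im=cv2.resize(im,None,fx=8,fy=8,interpolation=cv2.INTER_CUBIC)
def pr(p):
    c=np.linalg.inv(S["T"])@[*p,1];u=S["mtx"]@c[:3];return tuple(int(v) for v in ((u[:2]/u[2]-[x0,y0]+.5)*8-.5))
for sx,sy in((1,1),(1,-1),(-1,1),(-1,-1)):cv2.circle(im,pr(p+.0108*(sx*M[:,0]+sy*M[:,1])),3,(0,0,255),-1);print(pr(p+.0108*(sx*M[:,0]+sy*M[:,1])))
b=p-M[:,2]*.092
for sx in(1,-1):
  cv2.circle(im,pr(b+sx*.036*M[:,0]),3,(0,255,0),-1);print(pr(b+sx*.036*M[:,0]))
cv2.imwrite("pics/l.png",im)
E
```

```text
t5.70 pos [ 0.5522 -0.2403  0.2783] yaw 18.92 tz [ 0.0077 -0.0042 -1.    ] F [-0.1  0.  -1.9] M [ 0.006 -0.068  0.028] w 0.0101 gf 98 q [-0.53  0.29  1.37  0.    1.47  0.71]
expected mouth px [210.14531292 244.07399057]
160 189
(415, 486)
(457, 430)
(351, 457)
(393, 402)
(481, 290)
(253, 193)
```

View pics/l.png

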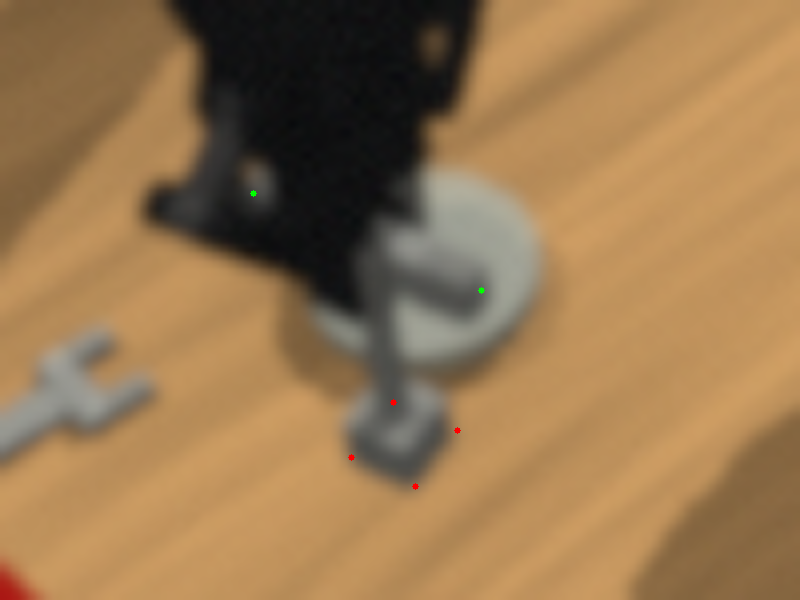

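The socket appears about 1 px (roughly 2 mm) left of the prediction, and the bar end matches it. The key is held well, perhaps with a very slight lean. I'll go above bolt 1 and turn the tool back about 93° so the wrist has clockwise room.

{"name": "send_rows", "arguments": {
  "steps": [-1,1.48,-3.9,0,0,-1,1.48,-3.9,0,0,-1,1.48,-3.9,0,0,-1,1.48,-3.9,0,0,-1,1.48,-3.9,0,0,-1,1.48,-3.9,0,0,-1,1.48,-3.9,0,0,-1,1.48,-3.9,0,0,-1,0,0,0,-8.5,-1,0,0,0,-8.5,-1,0,0,0,-8.5,-1,0,0,0,-8.5]
}}

```text
clock: 6.95
position: [0.5596, 0.0944, 0.2703]
ee_rot: [-0.001, 0.894, 0.449, -0.003]
contact_force: [0.6, 0.6, -2.4]
width: 0.01
gripper_force: 98.4
```

{"name": "send_rows", "arguments": {
  "steps": [-1,0,0,0,-8.5,-1,0,0,0,-8.5,-1,0,0,0,-8.5,-1,0,0,0,-8.5,-1,0,0,0,-8.5,-1,0,0,0,-8.5,-1,0,0,0,-8.5,-1,0,0,2,0,-1,0,0,2,0,-1,0,0,1,0,-1,0,0,0,0]
}}

```text
clock: 8.05
position: [0.5591, 0.094, 0.2199]
ee_rot: [-0.003, 0.556, 0.831, -0.002]
contact_force: [-0.1, 0.1, -1.6]
width: 0.0101
gripper_force: 98.3
```

```bash
cat >>h.py <<'E'
def pj(S,p):
    c=np.linalg.inv(S["T"])@[*p,1];u=S["mtx"]@c[:3];return u[:2]/u[2]
def look(name,bolts,L=.0745):
    s,M=st();S=get_image("scene");p=s["position"]+M[:,2]*L;print("mouth",p.round(4))
    u=pj(S,p);x0,y0=int(u[0])-40,int(u[1])-38
    im=cv2.resize(S["color"][y0:y0+60,x0:x0+80,::-1],None,fx=10,fy=10,interpolation=cv2.INTER_CUBIC);print("crop",x0,y0)
    z=lambda p:tuple(int(v) for v in (pj(S,p)-[x0,y0]+.5)*10-.5)
    for a,b in((1,1),(1,-1),(-1,1),(-1,-1)):
        q=z(p+.0108*(a*M[:,0]+b*M[:,1]));cv2.circle(im,q,3,(0,0,255),-1);print("corner",q)
    for b in bolts:cv2.circle(im,z(b),3,(0,255,0),-1);print("bolt",z(b))
    cv2.imwrite(f"pics/{name}.png",im)
E
python3 -c "
from h import *
look('b1',[(.5628,.0936,.136)])"
```

```text
t8.05 pos [0.5591 0.094  0.2199] yaw 112.41 tz [-7.3e-03 -2.0e-04 -1.0e+00] F [-0.1  0.1 -1.6] M [-0.001  0.01  -0.023] w 0.0101 gf 98 q [ 0.04  0.27  1.54  0.    1.34 -0.35]
mouth [0.5586 0.094  0.1454]
crop 269 151
corner (461, 370)
corner (388, 346)
corner (434, 423)
corner (360, 399)
bolt (418, 416)
```

View pics/b1.png

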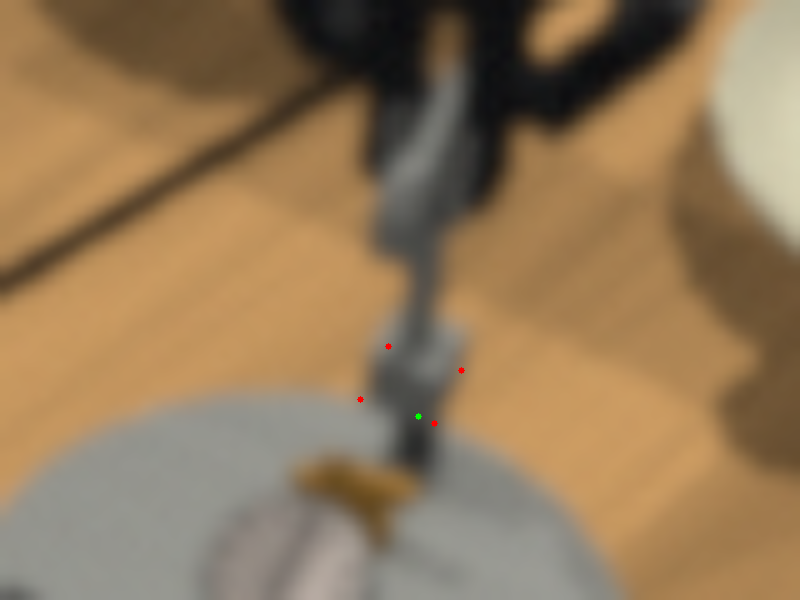

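The socket hangs just above bolt 1. Its silhouette, at roughly (375–463, 330–422), sits about 7 zoom px to the right of the prediction. The dark head shows below it near (413,455). I'll measure both numerically against the robot-free first picture.

```bash
cat >>h.py <<'E'
def measure(p,yaw,ax,save=None):
    "socket silhouette extents in scene view (diff with first picture) against those predicted for mouth at p"
    S=get_image("scene");bg=cv2.imread("pics/scene0.png")[...,::-1].astype(float)
    d=np.abs(S["color"].astype(float)-bg).sum(2);u=pj(S,p)
    c,s_=np.cos(yaw),np.sin(yaw);hull=np.array([pj(S,p+.0108*np.array([a*c-b*s_,a*s_+b*c,0])+[0,0,h]) for a in(1,-1) for b in(1,-1) for h in(0,.02)])
    x0,y0=int(u[0])-12,int(u[1])-14
    sub=cv2.resize(d[y0:y0+28,x0:x0+24].astype(np.float32),None,fx=8,fy=8,interpolation=cv2.INTER_CUBIC)
    m=sub>60;rows=np.where(m.any(1))[0]
    f=lambda v,o:(v+.5)/8-.5+o
    cen=pj(S,p+np.array([0,0,.01]));r=int((cen[1]-y0+.5)*8)
    out=[]
    for dv in(-2,-1,0,1,2):
        cc=np.where(m[r+8*dv])[0]
        # predicted silhouette at that row
        v=cen[1]+dv;h=cv2.convexHull(hull.astype(np.float32))[:,0];xs=[]
        for a,b in zip(h,np.roll(h,-1,0)):
            if (a[1]-v)*(b[1]-v)<=0 and a[1]!=b[1]:xs.append(a[0]+(v-a[1])/(b[1]-a[1])*(b[0]-a[0]))
        out.append((f(cc[0],x0),f(cc[-1],x0),min(xs),max(xs)))
    print("row l/r seen, l/r pred",np.round(out,2).tolist());print("bottom seen",f(rows[-1],y0),"pred",hull[:,1].max())
E
python3 - <<'E'
from h import *
s,M=st();p=s["position"]+M[:,2]*.0745;measure(p,np.arctan2(M[1,0],M[0,0]),None)
bg=cv2.imread("pics/scene0.png");g=cv2.cvtColor(bg,cv2.COLOR_BGR2GRAY).astype(float)
S=get_image("scene");T=get_image("top");gt=cv2.cvtColor(cv2.imread("pics/top0.png"),cv2.COLOR_BGR2GRAY).astype(float)
for k,b in enumerate([(.5628,.0936),(.6573,.0044),(.5328,-.0329)]):
    for n,d,G in(("S",S,g),("T",T,gt)):
        u=pj(d,[*b,.13]).round().astype(int);w=G[u[1]-6:u[1]+7,u[0]-6:u[0]+7]
        q=np.clip(85-w,0,None);yy,xx=np.mgrid[-6:7,-6:7];c=np.array([(q*xx).sum(),(q*yy).sum()])/q.sum()+u
        print(k+1,n,"dark centroid",c.round(2),"pred",pj(d,[*b,.13]).round(2),w.min())
        if k==0:print(w.astype(int))
E
```

```text
t8.10 pos [0.5603 0.0941 0.2216] yaw 112.41 tz [-3.9e-03 -1.0e-04 -1.0e+00] F [ 0.5 -0.3 -1.5] M [-0.006 -0.021 -0.013] w 0.0103 gf 98 q [ 0.04  0.27  1.53  0.    1.34 -0.35]
row l/r seen, l/r pred [[306.94, 315.19, 306.03, 315.48], [306.19, 315.31, 305.52, 315.36], [305.69, 315.19, 305.42, 315.23], [305.19, 315.06, 305.33, 315.11], [305.06, 314.81, 305.23, 314.61]]
bottom seen 201.4375 pred 192.70864076353257
1 S dark centroid [309.77 195.89] pred [310.26 193.66] 51.0
[[151 154 155 155 153 150 149 148 147 147 148 147 149]
 [154 156 155 152 150 149 147 146 147 148 149 148 148]
 [154 153 153 151 148 145 144 145 146 148 149 148 147]
 [149 149 149 146 140 135 133 133 139 145 146 148 148]
 [146 146 145 140 128 114 108 112 122 136 143 150 150]
 [145 145 143 133 114  92  84  88 105 127 143 150 152]
 [144 144 139 126 102  79  67  74  95 123 141 150 151]
 [141 141 135 116  92  69  58  65  89 118 137 146 150]
 [138 136 125 106  82  61  51  60  87 112 132 142 147]
 [126 128 120 106  90  72  61  67  90 112 128 137 144]
 [109 112 113 110 105  95  85  84  98 114 127 137 143]
 [ 90  93  99 105 109
[... 405 characters left out ...]
09 113 115 144 159]
 [167 165 151 113  82  78  79  80  89 104 109 110 113]
 [171 165 146 106  78  78  79  77  85 106 110 108 121]
 [164 164 156 134  97  80  76  77 100 114 111 122 148]
 [162 165 159 157 139 104  84 101 112 116 125 148 162]
 [176 171 165 165 156 144 120 120 122 149 158 160 161]
 [164 168 163 161 149 143 134 152 157 162 161 160 158]
 [149 162 166 163 161 163 166 163 160 160 160 160 158]
 [156 167 165 162 163 162 165 163 160 159 162 159 156]]
2 S dark centroid [313.21 233.28] pred [313.56 230.97] 55.0
2 T dark centroid [290.56 178.34] pred [290.31 178.  ] 76.0
3 S dark centroid [269.65 213.39] pred [269.95 211.67] 56.0
3 T dark centroid [301.79 218.79] pred [301.96 218.65] 76.0
```

{"name": "send_rows", "arguments": {
  "steps": [-1,-0.26,0.22,0,0,-1,0,0,0.4,0,-1,0,0,0.4,0,-1,0,0,0,0,-1,0,0,0,0]
}}

```text
clock: 8.75
position: [0.5642, 0.0925, 0.2151]
ee_rot: [-0.0, 0.556, 0.831, -0.0]
contact_force: [0.3, 0.1, -1.2]
width: 0.0104
gripper_force: 98.3
```

```bash
python3 -c "
from h import *
s,M=st();print(s['position']+M[:,2]*.0745)"
```

```text
t8.75 pos [0.5642 0.0925 0.2151] yaw 112.41 tz [-5.e-04  1.e-04 -1.e+00] F [ 0.3  0.1 -1.2] M [ 0.023  0.012 -0.019] w 0.0104 gf 98 q [ 0.04  0.28  1.54  0.    1.32 -0.35]
[0.56416045 0.09253379 0.14057575]
```

{"name": "send_rows", "arguments": {
  "steps": [-1,0,0,0.1,0,-1,0,0,0.1,0,-1,0,0,0,0]
}}

```text
clock: 9.05
position: [0.5643, 0.0925, 0.2132]
ee_rot: [-0.0, 0.556, 0.831, -0.0]
contact_force: [0.1, -0.0, -2.3]
width: 0.0101
gripper_force: 98.3
```

{"name": "send_rows", "arguments": {
  "steps": [-1,0,0,0.1,0,-1,0,0,0.1,0,-1,0,0,0,0]
}}

```text
clock: 9.35
position: [0.5643, 0.0925, 0.2111]
ee_rot: [-0.0, 0.556, 0.831, -0.0]
contact_force: [-0.7, 0.1, -2.0]
width: 0.0101
gripper_force: 98.3
```

```bash
python3 -c "
from h import *
s,M=st();print(s['position']+M[:,2]*.0745)"
```

```text
t9.35 pos [0.5643 0.0925 0.2111] yaw 112.41 tz [-3.e-04  1.e-04 -1.e+00] F [-0.7  0.1 -2. ] M [ 0.043 -0.01  -0.034] w 0.0101 gf 98 q [ 0.04  0.28  1.55  0.    1.31 -0.35]
[0.56424456 0.09251347 0.1365972 ]
```

{"name": "send_rows", "arguments": {
  "steps": [-1,0.04,-0.09,0.05,0,-1,0,0,0.05,0,-1,0,0,0,0,-1,0,0,0,0]
}}

```text
clock: 9.75
position: [0.5634, 0.0926, 0.2103]
ee_rot: [0.0, 0.556, 0.831, 0.0]
contact_force: [0.7, -0.1, -2.4]
width: 0.0104
gripper_force: 98.3
```

{"name": "send_rows", "arguments": {
  "steps": [-1,0,0,0.1,0,-1,0,0,0,0]
}}

```text
clock: 9.95
position: [0.5634, 0.0926, 0.2093]
ee_rot: [-0.0, 0.556, 0.831, 0.0]
contact_force: [0.6, -0.3, -2.3]
width: 0.0104
gripper_force: 98.4
```

{"name": "send_rows", "arguments": {
  "steps": [-1,0,0,0.1,0,-1,0,0,0,0]
}}

```text
clock: 10.15
position: [0.5635, 0.0926, 0.2088]
ee_rot: [0.0, 0.556, 0.831, 0.0]
contact_force: [-0.5, 0.9, 1.2]
width: 0.0102
gripper_force: 99.1
```

```bash
python3 -c "
from h import *
s,M=st();print(s['position']+M[:,2]*.0745)"
```

```text
t10.15 pos [0.5635 0.0926 0.2088] yaw 112.42 tz [ 7.e-04  2.e-04 -1.e+00] F [-0.5  0.9  1.2] M [0.017 0.188 0.021] w 0.0102 gf 99 q [ 0.04  0.28  1.55  0.    1.31 -0.35]
[0.5635983  0.09262682 0.1343366 ]
```

{"name": "send_rows", "arguments": {
  "steps": [-1,0,0,0,5,-1,0,0,0,5,-1,0,0,0,0]
}}

```text
clock: 10.45
position: [0.5631, 0.0927, 0.2087]
ee_rot: [-0.0, 0.626, 0.779, 0.0]
contact_force: [-0.8, 0.7, 2.5]
width: 0.0102
gripper_force: 99.1
```

```bash
python3 -c "
from h import *
s,M=st();print(s['position']+M[:,2]*.0745)"
```

```text
t10.45 pos [0.5631 0.0927 0.2087] yaw 102.42 tz [-2.e-04  4.e-04 -1.e+00] F [-0.8  0.7  2.5] M [ 0.089  0.362 -0.003] w 0.0102 gf 99 q [ 0.04  0.28  1.55  0.    1.31 -0.18]
[0.5630676  0.09275642 0.13424684]
```

{"name": "send_rows", "arguments": {
  "steps": [-1,0,0,0,5,-1,0,0,0,5,-1,0,0,0,0]
}}

```text
clock: 10.75
position: [0.5631, 0.0928, 0.2087]
ee_rot: [-0.0, 0.691, 0.722, 0.0]
contact_force: [-2.3, 1.1, 3.6]
width: 0.0103
gripper_force: 99.2
```

```bash
python3 -c "
from h import *
s,M=st();print(s['position']+M[:,2]*.0745)"
```

```text
t10.75 pos [0.5631 0.0928 0.2087] yaw 92.52 tz [-1.e-04  6.e-04 -1.e+00] F [-2.3  1.1  3.6] M [ 0.256  0.499 -0.008] w 0.0103 gf 99 q [ 0.04  0.28  1.55  0.    1.31 -0.  ]
[0.56313186 0.09287418 0.13424708]
```

{"name": "send_rows", "arguments": {
  "steps": [-1,0.06,-0.1,0,0,-1,0,0,0,0,-1,0,0,0,0]
}}

```text
clock: 11.05
position: [0.5628, 0.0931, 0.2087]
ee_rot: [0.0, 0.692, 0.722, 0.0]
contact_force: [-1.5, 0.8, 3.6]
width: 0.0102
gripper_force: 99.1
```

```bash
python3 -c "
from h import *
s,M=st();print(s['position']+M[:,2]*.0745)"
```

```text
t11.05 pos [0.5628 0.0931 0.2087] yaw 92.48 tz [ 0.0012 -0.     -1.    ] F [-1.5  0.8  3.6] M [ 0.054  0.209 -0.038] w 0.0102 gf 99 q [ 0.04  0.28  1.55 -0.    1.3  -0.  ]
[0.56284353 0.09306678 0.13419317]
```

{"name": "send_rows", "arguments": {
  "steps": [-1,0,0,0.1,0,-1,0,0,0,0]
}}

```text
clock: 11.25
position: [0.5629, 0.093, 0.2085]
ee_rot: [0.001, 0.692, 0.722, 0.001]
contact_force: [-1.9, 0.8, 8.4]
width: 0.0103
gripper_force: 100.1
```

```bash
python3 -c "
from h import *
s,M=st();print(s['position']+M[:,2]*.0745)"
```

```text
t11.25 pos [0.5629 0.093  0.2085] yaw 92.45 tz [ 0.002 -0.    -1.   ] F [-1.9  0.8  8.4] M [ 0.044  0.387 -0.022] w 0.0103 gf 100 q [ 0.04  0.28  1.55 -0.    1.3  -0.  ]
[0.563095   0.09302716 0.1339655 ]
```

{"name": "send_rows", "arguments": {
  "steps": [-1,0.02,-0.05,0,4,-1,0,0,0,4,-1,0,0,0,0]
}}

```text
clock: 11.55
position: [0.5626, 0.0933, 0.2084]
ee_rot: [0.001, 0.741, 0.672, 0.001]
contact_force: [-1.0, 0.2, 6.4]
width: 0.0105
gripper_force: 99.7
```

{"name": "send_rows", "arguments": {
  "steps": [-1,0,0,0,4,-1,0,0,0,4,-1,0,0,0,0]
}}

```text
clock: 11.85
position: [0.5624, 0.0934, 0.2079]
ee_rot: [0.0, 0.786, 0.618, 0.001]
contact_force: [-0.7, 1.1, 5.3]
width: 0.0103
gripper_force: 99.4
```

{"name": "send_rows", "arguments": {
  "steps": [-1,0,0,0,4,-1,0,0,0,4,-1,0,0,0,0]
}}

```text
clock: 12.15
position: [0.5623, 0.0935, 0.2069]
ee_rot: [-0.0, 0.827, 0.563, 0.001]
contact_force: [0.2, 0.5, 0.8]
width: 0.0102
gripper_force: 98.7
```

```bash
python3 -c "
from h import *
s,M=st();print(s['position']+M[:,2]*.0745)"
```

```text
t12.15 pos [0.5623 0.0935 0.2069] yaw 68.47 tz [ 8.e-04  7.e-04 -1.e+00] F [0.2 0.5 0.8] M [ 0.286 -0.147 -0.082] w 0.0102 gf 99 q [0.04 0.28 1.56 0.   1.3  0.42]
[0.56240909 0.09359267 0.13242172]
```

{"name": "send_rows", "arguments": {
  "steps": [-1,0,0,0,4,-1,0,0,0.1,4,-1,0,0,0,0]
}}

```text
clock: 12.45
position: [0.5621, 0.0935, 0.2055]
ee_rot: [-0.0, 0.864, 0.504, 0.0]
contact_force: [1.6, 1.7, -1.6]
width: 0.0105
gripper_force: 98.4
```

{"name": "send_rows", "arguments": {
  "steps": [-1,0,0,0.1,0,-1,0,0,0.1,0,-1,0,0,0,0]
}}

```text
clock: 12.75
position: [0.5621, 0.0934, 0.204]
ee_rot: [-0.0, 0.864, 0.504, 0.0]
contact_force: [1.5, 2.3, -2.4]
width: 0.0108
gripper_force: 98.3
```

```bash
python3 -c "
from h import *
s,M=st();print(s['position']+M[:,2]*.0745)"
```

```text
t12.75 pos [0.5621 0.0934 0.204 ] yaw 60.47 tz [ 3.e-04  4.e-04 -1.e+00] F [ 1.5  2.3 -2.4] M [ 0.404 -0.391 -0.044] w 0.0108 gf 98 q [0.04 0.28 1.56 0.   1.29 0.56]
[0.56207418 0.09345961 0.12954155]
```

{"name": "send_rows", "arguments": {
  "steps": [-1,0.05,0.01,0.15,0,-1,0,0,0.15,0,-1,0,0,0.15,0,-1,0,0,0,0]
}}

```text
clock: 13.15
position: [0.5622, 0.0936, 0.1995]
ee_rot: [-0.0, 0.864, 0.503, -0.0]
contact_force: [1.0, 0.9, -2.2]
width: 0.0101
gripper_force: 98.4
```

```bash
python3 -c "
from h import *
s,M=st();print(s['position']+M[:,2]*.0745)"
```

```text
t13.15 pos [0.5622 0.0936 0.1995] yaw 60.42 tz [-1.e-04  0.e+00 -1.e+00] F [ 1.   0.9 -2.2] M [ 0.366 -0.393  0.009] w 0.0101 gf 98 q [0.04 0.29 1.57 0.   1.29 0.56]
[0.56217437 0.0936419  0.12503296]
```

{"name": "send_rows", "arguments": {
  "steps": [-1,0,0,0.1,0,-1,0,0,0,0,-1,0,0,0,0]
}}

```text
clock: 13.45
position: [0.5622, 0.0936, 0.1987]
ee_rot: [-0.0, 0.864, 0.503, -0.0]
contact_force: [0.8, 1.1, -1.1]
width: 0.0103
gripper_force: 98.4
```

```bash
python3 -c "
from h import *
s,M=st();print(s['position']+M[:,2]*.0745)"
```

```text
t13.45 pos [0.5622 0.0936 0.1987] yaw 60.41 tz [-1.e-04  0.e+00 -1.e+00] F [ 0.8  1.1 -1.1] M [ 0.309 -0.293  0.026] w 0.0103 gf 98 q [0.04 0.29 1.57 0.   1.28 0.56]
[0.56216576 0.09363052 0.12419782]
```

{"name": "send_rows", "arguments": {
  "steps": [-1,0.04,0,0,4,-1,0,0,0,4,-1,0,0,0,0]
}}

```text
clock: 13.75
position: [0.5617, 0.0938, 0.1985]
ee_rot: [-0.0, 0.897, 0.442, -0.001]
contact_force: [-0.1, 0.5, -1.9]
width: 0.0105
gripper_force: 98.4
```

```bash
python3 -c "
from h import *
st()"
```

```text
t13.75 pos [0.5617 0.0938 0.1985] yaw 52.43 tz [-1.6e-03 -3.0e-04 -1.0e+00] F [-0.1  0.5 -1.9] M [ 0.205 -0.022  0.021] w 0.0105 gf 98 q [ 0.04  0.29  1.57 -0.    1.28  0.7 ]
```

{"name": "send_rows", "arguments": {
  "steps": [-1,0,0,0,4,-1,0,0,0,0]
}}

```text
clock: 13.95
position: [0.5618, 0.0937, 0.1985]
ee_rot: [0.0, 0.912, 0.411, -0.001]
contact_force: [-1.2, -0.4, -1.0]
width: 0.0102
gripper_force: 98.3
```

```bash
python3 -c "
from h import *
st()"
```

```text
t13.95 pos [0.5618 0.0937 0.1985] yaw 48.50 tz [-1.4e-03 -7.0e-04 -1.0e+00] F [-1.2 -0.4 -1. ] M [ 0.029 -0.038 -0.039] w 0.0102 gf 98 q [ 0.04  0.29  1.57 -0.    1.28  0.77]
```

{"name": "send_rows", "arguments": {
  "steps": [-1,0,0,0,4,-1,0,0,0,0]
}}

```text
clock: 14.15
position: [0.562, 0.0937, 0.1986]
ee_rot: [0.0, 0.925, 0.379, -0.001]
contact_force: [0.1, 0.9, -1.6]
width: 0.0101
gripper_force: 98.3
```

```bash
python3 -c "
from h import *
st()"
```

```text
t14.15 pos [0.562  0.0937 0.1986] yaw 44.54 tz [-1.e-03 -6.e-04 -1.e+00] F [ 0.1  0.9 -1.6] M [-0.007 -0.003 -0.008] w 0.0101 gf 98 q [ 0.04  0.29  1.57 -0.    1.28  0.84]
```

{"name": "send_rows", "arguments": {
  "steps": [-1,0,0,0,4,-1,0,0,0,0]
}}

```text
clock: 14.35
position: [0.5622, 0.0938, 0.1987]
ee_rot: [0.0, 0.938, 0.347, -0.0]
contact_force: [-0.1, 0.1, -1.7]
width: 0.0105
gripper_force: 98.3
```

```bash
python3 -c "
from h import *
st()"
```

```text
t14.35 pos [0.5622 0.0938 0.1987] yaw 40.56 tz [-5.e-04 -3.e-04 -1.e+00] F [-0.1  0.1 -1.7] M [-0.004 -0.013  0.006] w 0.0105 gf 98 q [ 0.04  0.29  1.57 -0.    1.28  0.91]
```

```bash
sed -i 's/    return s,M/    print("eff",s["effort"].round(3)); return s,M/' h.py; python3 -c "
from h import *
st()"
```

```text
t14.35 pos [0.5622 0.0938 0.1987] yaw 40.56 tz [-5.e-04 -3.e-04 -1.e+00] F [-0.1  0.1 -1.7] M [-0.004 -0.013  0.006] w 0.0105 gf 98 q [ 0.04  0.29  1.57 -0.    1.28  0.91]
eff [-3.0000e-03 -4.2699e+01 -2.4527e+01 -3.0000e-03  1.5000e-02  2.8900e-01]
```

{"name": "send_rows", "arguments": {
  "steps": [-1,0,0,0,4,-1,0,0,0,0]
}}

```text
clock: 14.55
position: [0.5623, 0.094, 0.1988]
ee_rot: [-0.0, 0.949, 0.314, -0.0]
contact_force: [0.4, 0.0, -1.7]
width: 0.0103
gripper_force: 98.3
```

```bash
python3 -c "
from h import *
st()"
```

```text
t14.55 pos [0.5623 0.094  0.1988] yaw 36.58 tz [-1.e-04  1.e-04 -1.e+00] F [ 0.4  0.  -1.7] M [ 0.095 -0.074 -0.044] w 0.0103 gf 98 q [0.04 0.29 1.57 0.   1.28 0.98]
eff [ -0.164 -42.772 -24.456  -0.125   0.1     0.291]
```

{"name": "send_rows", "arguments": {
  "steps": [-1,0,0,0,4,-1,0,0,0,0]
}}

```text
clock: 14.75
position: [0.5625, 0.0941, 0.1988]
ee_rot: [-0.0, 0.96, 0.281, 0.0]
contact_force: [-0.0, 1.2, -3.2]
width: 0.0102
gripper_force: 98.3
```

```bash
python3 -c "
from h import *
st()"
```

```text
t14.75 pos [0.5625 0.0941 0.1988] yaw 32.59 tz [ 2.e-04  3.e-04 -1.e+00] F [-0.   1.2 -3.2] M [ 0.118 -0.096  0.017] w 0.0102 gf 98 q [0.04 0.29 1.57 0.   1.28 1.05]
eff [ -0.349 -42.794 -24.305  -0.272   0.217   0.294]
```

{"name": "send_rows", "arguments": {
  "steps": [-1,0,0,0,4,-1,0,0,0,0]
}}

```text
clock: 14.95
position: [0.5626, 0.0942, 0.1988]
ee_rot: [-0.0, 0.969, 0.247, 0.0]
contact_force: [0.9, 0.6, -1.9]
width: 0.0101
gripper_force: 98.3
```

```bash
python3 -c "
from h import *
st()"
```

```text
t14.95 pos [0.5626 0.0942 0.1988] yaw 28.60 tz [ 6.e-04  5.e-04 -1.e+00] F [ 0.9  0.6 -1.9] M [ 0.273 -0.206  0.095] w 0.0101 gf 98 q [0.04 0.29 1.57 0.   1.28 1.12]
eff [ -0.523 -42.804 -24.112  -0.398   0.36    0.311]
```

```bash
cat >>h.py <<'E'
def avg(n=8):
    a=[]
    for _ in range(n):
        s=get_state();a.append(np.r_[s["contact_force"],s["moment"],s["effort"][5],s["position"]]);get_image("top")
    a=np.array(a);s,M=st();print("avg F",a[:,:3].mean(0).round(2),"M",a[:,3:6].mean(0).round(3),"Mz sd %.3f"%(a[:,5].std()/n**.5),"e6",a[:,6].mean().round(3),"mouth",(s["position"]+M[:,2]*.0745).round(4))
E
python3 -c "
from h import *
avg()"
```

```text
t15.35 pos [0.5626 0.0941 0.1989] yaw 28.45 tz [ 5.e-04  4.e-04 -1.e+00] F [ 1.3  1.3 -2.2] M [ 0.314 -0.274  0.09 ] w 0.0107 gf 98 q [0.04 0.29 1.57 0.   1.28 1.12]
eff [-7.1500e-01 -4.2796e+01 -2.3888e+01 -5.5100e-01  5.2000e-01  2.7000e-02]
avg F [ 0.74  1.4  -1.97] M [ 0.302 -0.236  0.045] Mz sd 0.012 e6 0.064 mouth [0.5626 0.0942 0.1244]
```

{"name": "send_rows", "arguments": {
  "steps": [-1,0,0,0,4,-1,0,0,0,0]
}}

```text
clock: 15.55
position: [0.5626, 0.0941, 0.1989]
ee_rot: [-0.0, 0.977, 0.212, 0.0]
contact_force: [1.6, 1.7, -1.8]
width: 0.0104
gripper_force: 98.3
```

```bash
python3 -c "
from h import *
avg()"
```

```text
t15.95 pos [0.5625 0.0941 0.1988] yaw 24.43 tz [ 3.e-04  3.e-04 -1.e+00] F [ 2.1  1.6 -1.7] M [ 0.447 -0.386  0.037] w 0.0103 gf 98 q [0.04 0.29 1.57 0.   1.28 1.19]
eff [-9.0000e-01 -4.2761e+01 -2.3611e+01 -7.0300e-01  7.0100e-01  3.6000e-02]
avg F [ 1.35  1.62 -2.03] M [ 0.406 -0.331  0.043] Mz sd 0.013 e6 0.081 mouth [0.5626 0.0941 0.1243]
```

{"name": "send_rows", "arguments": {
  "steps": [-1,0.06,-0.03,0,0,-1,0,0,0,0]
}}

```text
clock: 16.15
position: [0.5627, 0.0943, 0.1989]
ee_rot: [0.0, 0.977, 0.212, -0.0]
contact_force: [0.7, 0.7, -1.6]
width: 0.0103
gripper_force: 98.4
```

```bash
python3 -c "
from h import *
avg()"
```

```text
t16.55 pos [0.5628 0.0943 0.1988] yaw 24.42 tz [-0.e+00 -3.e-04 -1.e+00] F [ 1.6  0.6 -1.6] M [ 0.076 -0.242  0.039] w 0.0107 gf 98 q [ 0.04  0.29  1.57 -0.    1.28  1.19]
eff [-9.3000e-02 -4.2304e+01 -2.3713e+01 -8.1000e-02  3.9200e-01  3.8000e-02]
avg F [ 1.02  0.47 -1.5 ] M [ 0.145 -0.248  0.049] Mz sd 0.011 e6 0.038 mouth [0.5628 0.0943 0.1243]
```

{"name": "send_rows", "arguments": {
  "steps": [-1,0,0,0,4,-1,0,0,0,4,-1,0,0,0,0]
}}

```text
clock: 16.85
position: [0.5628, 0.0944, 0.1988]
ee_rot: [0.0, 0.99, 0.143, 0.0]
contact_force: [0.7, 0.3, -1.3]
width: 0.0103
gripper_force: 98.4
```

```bash
python3 -c "
from h import *
avg()"
```

```text
t17.25 pos [0.5628 0.0944 0.1988] yaw 16.43 tz [ 1.e-04 -1.e-04 -1.e+00] F [ 1.1 -0.4 -0.6] M [ 0.047 -0.238  0.07 ] w 0.0104 gf 98 q [ 0.04  0.29  1.57 -0.    1.28  1.33]
eff [ 5.8000e-02 -4.2236e+01 -2.3611e+01  2.5000e-02  4.2900e-01  3.1000e-02]
avg F [ 0.82  0.32 -1.15] M [ 0.031 -0.248  0.026] Mz sd 0.012 e6 0.08 mouth [0.5628 0.0944 0.1243]
```

{"name": "send_rows", "arguments": {
  "steps": [-1,0,0,0,4,-1,0,0,0,0]
}}

```text
clock: 17.45
position: [0.5628, 0.0945, 0.1988]
ee_rot: [0.0, 0.994, 0.108, 0.0]
contact_force: [1.2, -0.5, -0.4]
width: 0.0103
gripper_force: 98.5
```

```bash
python3 -c "
from h import *
st()"
```

```text
t17.45 pos [0.5628 0.0945 0.1988] yaw 12.43 tz [ 1.e-04 -0.e+00 -1.e+00] F [ 1.2 -0.5 -0.4] M [-0.034 -0.289  0.046] w 0.0103 gf 98 q [ 0.04  0.29  1.57 -0.    1.28  1.4 ]
eff [ 5.7000e-02 -4.2250e+01 -2.3578e+01  2.4000e-02  4.5800e-01  3.3000e-01]
```

{"name": "send_rows", "arguments": {
  "steps": [-1,0,0,0,4,-1,0,0,0,0]
}}

```text
clock: 17.65
position: [0.5629, 0.0945, 0.1988]
ee_rot: [-0.0, 0.997, 0.074, 0.0]
contact_force: [1.7, -0.5, -0.8]
width: 0.0105
gripper_force: 98.5
```

```bash
python3 -c "
from h import *
st()"
```

```text
t17.65 pos [0.5629 0.0945 0.1988] yaw 8.50 tz [ 3.e-04  0.e+00 -1.e+00] F [ 1.7 -0.5 -0.8] M [ 0.004 -0.261  0.081] w 0.0105 gf 98 q [0.04 0.29 1.57 0.   1.28 1.47]
eff [ 4.7000e-02 -4.2267e+01 -2.3536e+01  1.4000e-02  4.9600e-01  3.2900e-01]
```

{"name": "send_rows", "arguments": {
  "steps": [-1,0,0,0,6,-1,0,0,0,6,-1,0,0,0,6,-1,0,0,0,6,-1,0,0,0,6,-1,0,0,0,0]
}}

```text
clock: 18.25
position: [0.5632, 0.0946, 0.1989]
ee_rot: [-0.0, 0.983, -0.186, 0.0]
contact_force: [2.5, 0.7, -2.3]
width: 0.0102
gripper_force: 98.4
```

```bash
python3 -c "
from h import *
st()"
```

```text
t18.25 pos [0.5632 0.0946 0.1989] yaw -21.46 tz [ 8.e-04  2.e-04 -1.e+00] F [ 2.5  0.7 -2.3] M [ 0.113 -0.385  0.054] w 0.0102 gf 98 q [0.04 0.29 1.57 0.   1.28 1.99]
eff [ 2.0000e-02 -4.2549e+01 -2.3312e+01 -4.7000e-02  7.8400e-01  4.8600e-01]
```

{"name": "send_rows", "arguments": {
  "steps": [-1,0,0,0,6,-1,0,0,0,6,-1,0,0,0,6,-1,0,0,0,6,-1,0,0,0,6,-1,0,0,0,6,-1,0,0,0,0]
}}

```text
clock: 18.95
position: [0.5634, 0.0944, 0.1988]
ee_rot: [-0.0, 0.877, -0.48, 0.001]
contact_force: [2.1, -0.7, -1.6]
width: 0.0104
gripper_force: 98.3
```

```bash
python3 -c "
from h import *
avg()"
```

```text
t19.35 pos [0.5633 0.0945 0.1989] yaw -57.53 tz [ 1.e-03 -1.e-04 -1.e+00] F [ 3.6 -0.8 -2.4] M [-0.162 -0.929  0.1  ] w 0.0104 gf 98 q [ 0.04  0.29  1.57 -0.    1.28  2.62]
eff [  0.536 -43.167 -22.598   0.256   1.592   0.046]
avg F [ 2.93 -0.42 -2.42] M [-0.063 -0.773  0.024] Mz sd 0.015 e6 0.107 mouth [0.5633 0.0945 0.1244]
```

{"name": "send_rows", "arguments": {
  "steps": [-1,0,0,0,-6.5,-1,0,0,0,-6.5,-1,0,0,0,0,-1,0,0,-0.5,0,-1,0,0,-1,0,-1,0,0,-2,0,-1,0,0,-2,0,-1,0,0,0,-8,-1,0,0,0,-8.5,-1,0,0,0,-8.5,-1,0,0,0,-8.5,-1,0,0,0,-8.5]
}}

```text
clock: 20.55
position: [0.5612, 0.0947, 0.2544]
ee_rot: [-0.0, 1.0, -0.02, -0.001]
contact_force: [0.2, -0.1, -1.0]
width: 0.0105
gripper_force: 98.4
```

{"name": "send_rows", "arguments": {
  "steps": [-1,0,0,0,-8.5,-1,0,0,0,-8.5,-1,0,0,0,-8.5,-1,0,0,0,-8.5,-1,0,0,0,-8.5,-1,0,0,0,-8.5,-1,0,0,0,-8.5,-1,0,0,0,-8.5,-1,0,0,0,-8.5,-1,0,0,0,-8.5,-1,0,0,0,-8.5,-1,0,0,0,-8.5]
}}

```text
clock: 21.75
position: [0.5612, 0.0947, 0.2544]
ee_rot: [-0.001, 0.645, 0.764, -0.001]
contact_force: [0.1, -0.9, -2.0]
width: 0.0105
gripper_force: 98.4
```

```bash
python3 -c "
from h import *
go(.657,.003)"
```

```text
t21.75 pos [0.5612 0.0947 0.2544] yaw 99.71 tz [-3.1e-03  4.0e-04 -1.0e+00] F [ 0.1 -0.9 -2. ] M [-0.063 -0.003  0.006] w 0.0105 gf 98 q [ 0.04  0.26  1.47  0.    1.41 -0.12]
eff [-0.0000e+00 -4.1950e+01 -2.5752e+01  4.0000e-03  1.9000e-02  1.2210e+00]
tool cm [-10.66   7.89  -0.03]
```

{"name": "send_rows", "arguments": {
  "steps": [-1,-2.66,1.97,0,0,-1,-2.66,1.97,0,0,-1,-2.66,1.97,0,0,-1,-2.66,1.97,0,0,-1,0,0,0,-8,-1,0,0,1.7,-7,-1,0,0,1.5,0,-1,0,0,0,0,-1,0,0,0,0,-1,0,0,0,0]
}}

```text
clock: 22.75
position: [0.6581, 0.0026, 0.2231]
ee_rot: [0.0, 0.542, 0.841, 0.0]
contact_force: [0.2, 0.0, -1.2]
width: 0.0103
gripper_force: 98.4
```

```bash
python3 -c "
from h import *
go(.657,.003)"
```

```text
t22.75 pos [0.6581 0.0026 0.2231] yaw 114.40 tz [ 1.1e-03  1.0e-04 -1.0e+00] F [ 0.2  0.  -1.2] M [-0.006  0.045 -0.013] w 0.0103 gf 98 q [-0.1   0.41  1.33  0.    1.41 -0.53]
eff [-4.3000e-02 -5.0280e+01 -2.5378e+01  0.0000e+00  3.6000e-02  4.0000e-03]
tool cm [ 0.08 -0.09 -0.  ]
```

{"name": "send_rows", "arguments": {
  "steps": [-1,0.08,-0.09,0.5,0,-1,0,0,0.5,0,-1,0,0,0.2,0,-1,0,0,0.1,0,-1,0,0,0,0]
}}

```text
clock: 23.25
position: [0.6567, 0.003, 0.2091]
ee_rot: [-0.0, 0.542, 0.841, 0.0]
contact_force: [-0.9, 0.9, 0.2]
width: 0.0104
gripper_force: 98.8
```

{"name": "send_rows", "arguments": {
  "steps": [-1,0,0,0.1,0,-1,0,0,0,0]
}}

```text
clock: 23.45
position: [0.6569, 0.0029, 0.2087]
ee_rot: [0.0, 0.542, 0.841, 0.0]
contact_force: [-2.0, 1.1, 3.3]
width: 0.0101
gripper_force: 99.3
```

{"name": "send_rows", "arguments": {
  "steps": [-1,0,0,0.07,0,-1,0,0,0,0]
}}

```text
clock: 23.65
position: [0.657, 0.0029, 0.2085]
ee_rot: [0.001, 0.542, 0.841, 0.0]
contact_force: [-1.2, 0.5, 6.7]
width: 0.01
gripper_force: 99.8
```

```bash
python3 -c "
from h import *
st()"
```

```text
t23.65 pos [0.657  0.0029 0.2085] yaw 114.41 tz [ 1.6e-03  1.0e-04 -1.0e+00] F [-1.2  0.5  6.7] M [ 0.24   0.496 -0.035] w 0.0100 gf 100 q [-0.1   0.41  1.36  0.    1.37 -0.53]
eff [-4.7500e-01 -4.5525e+01 -2.3220e+01 -2.6000e-01 -7.9200e-01  1.7000e-02]
```

{"name": "send_rows", "arguments": {
  "steps": [-1,0.06,-0.04,0,4,-1,0,0,0,4,-1,0,0,0,0]
}}

```text
clock: 23.95
position: [0.6568, 0.0034, 0.2085]
ee_rot: [0.001, 0.599, 0.8, 0.001]
contact_force: [-1.3, 1.5, 5.9]
width: 0.0102
gripper_force: 99.5
```

{"name": "send_rows", "arguments": {
  "steps": [-1,0,0,0,4,-1,0,0,0,4,-1,0,0,0,0]
}}

```text
clock: 24.25
position: [0.6568, 0.0035, 0.2086]
ee_rot: [0.001, 0.654, 0.757, 0.001]
contact_force: [-1.2, 1.4, 6.5]
width: 0.0099
gripper_force: 99.7
```

```bash
python3 -c "
from h import *
st()"
```

```text
t24.25 pos [0.6568 0.0035 0.2086] yaw 98.35 tz [ 2.7e-03  5.0e-04 -1.0e+00] F [-1.2  1.4  6.5] M [ 0.266  0.212 -0.013] w 0.0099 gf 100 q [-0.1   0.41  1.36  0.    1.37 -0.25]
eff [ -0.743 -45.76  -22.976  -0.452  -0.504   0.258]
```

{"name": "send_rows", "arguments": {
  "steps": [-1,0,0,0,4,-1,0,0,0,4,-1,0,0,0,0]
}}

```text
clock: 24.55
position: [0.6568, 0.0036, 0.2085]
ee_rot: [0.001, 0.705, 0.709, 0.001]
contact_force: [-0.6, 0.9, 5.5]
width: 0.0104
gripper_force: 99.6
```

```bash
python3 -c "
from h import *
st()"
```

```text
t24.55 pos [0.6568 0.0036 0.2085] yaw 90.35 tz [ 2.5e-03  7.0e-04 -1.0e+00] F [-0.6  0.9  5.5] M [0.28  0.206 0.014] w 0.0104 gf 100 q [-0.1   0.41  1.36  0.    1.37 -0.11]
eff [ -0.769 -45.918 -23.06   -0.481  -0.5     0.256]
```

{"name": "send_rows", "arguments": {
  "steps": [-1,0.03,-0.03,0,4,-1,0,0,0,4,-1,0,0,0,0]
}}

```text
clock: 24.85
position: [0.6566, 0.0038, 0.208]
ee_rot: [0.001, 0.752, 0.659, 0.001]
contact_force: [0.5, 1.3, 3.1]
width: 0.01
gripper_force: 99.4
```

{"name": "send_rows", "arguments": {
  "steps": [-1,0,0,0,4,-1,0,0,0,4,-1,0,0,0,0]
}}

```text
clock: 25.15
position: [0.6565, 0.0039, 0.2067]
ee_rot: [-0.0, 0.796, 0.605, 0.001]
contact_force: [0.6, 2.1, -0.3]
width: 0.0102
gripper_force: 98.7
```

{"name": "send_rows", "arguments": {
  "steps": [-1,0,0,0,4,-1,0,0,0,4,-1,0,0,0,0]
}}

```text
clock: 25.45
position: [0.656, 0.0038, 0.2064]
ee_rot: [-0.0, 0.836, 0.549, 0.0]
contact_force: [2.2, 1.6, -2.2]
width: 0.0099
gripper_force: 98.5
```

```bash
python3 -c "
from h import *
st()"
```

```text
t25.45 pos [0.656  0.0038 0.2064] yaw 66.54 tz [-3.e-04  8.e-04 -1.e+00] F [ 2.2  1.6 -2.2] M [ 0.408 -0.316 -0.022] w 0.0099 gf 99 q [-0.1   0.41  1.36  0.    1.37  0.31]
eff [ -1.184 -50.803 -24.793  -0.826   0.411   0.297]
```

{"name": "send_rows", "arguments": {
  "steps": [-1,0.06,0.03,0.15,0,-1,0,0,0.15,0,-1,0,0,0,0]
}}

```text
clock: 25.75
position: [0.6563, 0.004, 0.2035]
ee_rot: [-0.0, 0.836, 0.548, -0.0]
contact_force: [0.8, 1.2, -3.2]
width: 0.0105
gripper_force: 98.5
```

```bash
python3 -c "
from h import *
st()"
```

```text
t25.75 pos [0.6563 0.004  0.2035] yaw 66.47 tz [-6.e-04  2.e-04 -1.e+00] F [ 0.8  1.2 -3.2] M [ 0.363 -0.197  0.02 ] w 0.0105 gf 98 q [-0.1   0.41  1.36  0.    1.37  0.31]
eff [-1.0330e+00 -5.1272e+01 -2.5088e+01 -7.1800e-01  3.4100e-01 -1.7000e-02]
```

{"name": "send_rows", "arguments": {
  "steps": [-1,0,0,0.15,0,-1,0,0,0.15,0,-1,0,0,0.1,0,-1,0,0,0,0]
}}

```text
clock: 26.15
position: [0.6564, 0.004, 0.1999]
ee_rot: [-0.0, 0.837, 0.548, 0.0]
contact_force: [1.1, 2.1, -2.6]
width: 0.0103
gripper_force: 98.5
```

```bash
python3 -c "
from h import *
avg()"
```

```text
t26.55 pos [0.6564 0.0039 0.2   ] yaw 66.41 tz [-2.e-04  1.e-04 -1.e+00] F [ 1.   1.7 -3.7] M [ 0.413 -0.21  -0.033] w 0.0103 gf 99 q [-0.1   0.42  1.37  0.    1.36  0.31]
eff [-1.1480e+00 -5.1513e+01 -2.5129e+01 -7.8200e-01  3.5200e-01 -8.0000e-03]
avg F [ 0.86  1.76 -2.52] M [ 0.415 -0.238 -0.013] Mz sd 0.014 e6 -0.008 mouth [0.6564 0.004  0.1255]
```

{"name": "send_rows", "arguments": {
  "steps": [-1,0.06,0,0.1,0,-1,0,0,0,4,-1,0,0,0,4,-1,0,0,0,4,-1,0,0,0,4,-1,0,0,0,4,-1,0,0,0,0]
}}

```text
clock: 27.25
position: [0.6564, 0.0044, 0.199]
ee_rot: [-0.0, 0.919, 0.394, -0.0]
contact_force: [0.3, 1.6, -1.7]
width: 0.0106
gripper_force: 98.4
```

```bash
python3 -c "
from h import *
st()"
```

```text
t27.25 pos [0.6564 0.0044 0.199 ] yaw 46.43 tz [-5.e-04 -1.e-04 -1.e+00] F [ 0.3  1.6 -1.7] M [ 0.323 -0.09   0.008] w 0.0106 gf 98 q [-0.1   0.42  1.37 -0.    1.36  0.66]
eff [ -0.912 -51.16  -25.19   -0.589   0.116   0.324]
```

{"name": "send_rows", "arguments": {
  "steps": [-1,0,0,0,4,-1,0,0,0,0]
}}

```text
clock: 27.45
position: [0.6566, 0.0046, 0.1991]
ee_rot: [-0.0, 0.932, 0.362, 0.0]
contact_force: [0.1, 2.2, -2.7]
width: 0.01
gripper_force: 98.4
```

```bash
python3 -c "
from h import *
st()"
```

```text
t27.45 pos [0.6566 0.0046 0.1991] yaw 42.50 tz [-0.e+00  2.e-04 -1.e+00] F [ 0.1  2.2 -2.7] M [ 0.418 -0.235 -0.037] w 0.0100 gf 98 q [-0.1   0.42  1.37  0.    1.35  0.73]
eff [ -1.08  -51.211 -25.073  -0.708   0.222   0.307]
```

{"name": "send_rows", "arguments": {
  "steps": [-1,0,0,0,4,-1,0,0,0,0]
}}

```text
clock: 27.65
position: [0.6568, 0.0046, 0.1991]
ee_rot: [-0.0, 0.944, 0.33, 0.0]
contact_force: [1.0, 2.1, -2.2]
width: 0.0105
gripper_force: 98.4
```

```bash
python3 -c "
from h import *
st()"
```

```text
t27.65 pos [0.6568 0.0046 0.1991] yaw 38.54 tz [ 4.e-04  3.e-04 -1.e+00] F [ 1.   2.1 -2.2] M [ 0.47  -0.231  0.029] w 0.0105 gf 98 q [-0.1   0.42  1.37  0.    1.35  0.8 ]
eff [ -1.267 -51.228 -24.902  -0.838   0.356   0.31 ]
```

{"name": "send_rows", "arguments": {
  "steps": [-1,0,0,0,4,-1,0,0,0,0]
}}

```text
clock: 27.85
position: [0.6568, 0.0046, 0.1991]
ee_rot: [-0.0, 0.955, 0.297, 0.0]
contact_force: [1.1, 1.1, -2.9]
width: 0.0103
gripper_force: 98.4
```

```bash
python3 -c "
from h import *
st()"
```

```text
t27.85 pos [0.6568 0.0046 0.1991] yaw 34.57 tz [ 5.e-04  3.e-04 -1.e+00] F [ 1.1  1.1 -2.9] M [ 0.502 -0.281 -0.005] w 0.0103 gf 98 q [-0.1   0.42  1.37  0.    1.35  0.87]
eff [ -1.402 -51.247 -24.843  -0.914   0.411   0.325]
```

{"name": "send_rows", "arguments": {
  "steps": [-1,0,0,0,4,-1,0,0,0,0]
}}

```text
clock: 28.05
position: [0.6568, 0.0046, 0.1991]
ee_rot: [-0.0, 0.965, 0.264, 0.0]
contact_force: [1.2, 2.2, -1.7]
width: 0.0096
gripper_force: 98.4
```

```bash
python3 -c "
from h import *
st()"
```

```text
t28.05 pos [0.6568 0.0046 0.1991] yaw 30.58 tz [ 5.e-04  4.e-04 -1.e+00] F [ 1.2  2.2 -1.7] M [ 0.563 -0.299  0.113] w 0.0096 gf 98 q [-0.1   0.42  1.37  0.    1.35  0.94]
eff [ -1.505 -51.277 -24.788  -0.985   0.466   0.326]
```

{"name": "send_rows", "arguments": {
  "steps": [-1,0.06,-0.02,0,6,-1,0,0,0,6,-1,0,0,0,6,-1,0,0,0,6,-1,0,0,0,6,-1,0,0,0,6,-1,0,0,0,6,-1,0,0,0,0]
}}

```text
clock: 28.85
position: [0.6574, 0.0049, 0.1992]
ee_rot: [-0.0, 0.995, -0.099, 0.0]
contact_force: [1.7, 1.1, -3.0]
width: 0.0106
gripper_force: 98.4
```

```bash
python3 -c "
from h import *
st()"
```

```text
t28.85 pos [0.6574 0.0049 0.1992] yaw -11.40 tz [ 8.e-04  0.e+00 -1.e+00] F [ 1.7  1.1 -3. ] M [ 0.435 -0.405 -0.015] w 0.0106 gf 98 q [-0.1   0.42  1.37  0.    1.35  1.67]
eff [ -1.301 -51.45  -24.634  -0.881   0.644   0.484]
```

{"name": "send_rows", "arguments": {
  "steps": [-1,0,0,0,6,-1,0,0,0,6,-1,0,0,0,6,-1,0,0,0,6,-1,0,0,0,6,-1,0,0,0,6,-1,0,0,0,6,-1,0,0,0,0,-1,0,0,0,0,-1,0,0,0,0]
}}

```text
clock: 29.85
position: [0.6576, 0.0048, 0.1992]
ee_rot: [-0.0, 0.893, -0.45, 0.001]
contact_force: [3.1, 1.0, -2.6]
width: 0.0102
gripper_force: 98.2
```

```bash
python3 -c "
from h import *
avg(4)"
```

```text
t30.05 pos [0.6575 0.0048 0.1992] yaw -53.53 tz [ 1.1e-03 -1.0e-04 -1.0e+00] F [ 3.6  1.3 -4. ] M [ 0.31  -0.887  0.051] w 0.0101 gf 98 q [-0.1   0.42  1.37  0.    1.35  2.41]
eff [-9.2900e-01 -5.2130e+01 -2.3795e+01 -7.1400e-01  1.5790e+00  4.8000e-02]
avg F [ 3.39  1.34 -3.1 ] M [ 0.342 -0.851  0.08 ] Mz sd 0.013 e6 0.036 mouth [0.6576 0.0048 0.1247]
```

{"name": "send_rows", "arguments": {
  "steps": [-1,0,0,0,-6.5,-1,0,0,0,-6.5,-1,0,0,0,0,-1,0,0,-0.5,0,-1,0,0,-1,0,-1,0,0,-2,0,-1,0,0,-2,0,-1,0,0,0,-8.5,-1,0,0,0,-8.5,-1,0,0,0,-8.5,-1,0,0,0,-8.5,-1,0,0,0,-8.5]
}}

```text
clock: 31.25
position: [0.6556, 0.0044, 0.2549]
ee_rot: [0.001, 1.0, 0.019, -0.001]
contact_force: [-0.6, -0.4, -2.0]
width: 0.0099
gripper_force: 98.5
```

{"name": "send_rows", "arguments": {
  "steps": [-1,0,0,0,-8.5,-1,0,0,0,-8.5,-1,0,0,0,-8.5,-1,0,0,0,-8.5,-1,0,0,0,-8.5,-1,0,0,0,-8.5,-1,0,0,0,-8.5,-1,0,0,0,-8.5,-1,0,0,0,-8.5,-1,0,0,0,-8.5,-1,0,0,0,-8.5,-1,0,0,0,-8.5]
}}

```text
clock: 32.45
position: [0.6556, 0.0044, 0.2549]
ee_rot: [-0.001, 0.614, 0.789, -0.001]
contact_force: [-0.4, 0.6, -2.2]
width: 0.0107
gripper_force: 98.5
```

```bash
python3 -c "
from h import *
go(.5323,-.033)"
```

```text
t32.45 pos [0.6556 0.0044 0.2549] yaw 104.19 tz [-0.0028 -0.0011 -1.    ] F [-0.4  0.6 -2.2] M [ 0.018 -0.019  0.002] w 0.0107 gf 98 q [-0.1   0.39  1.28 -0.    1.48 -0.35]
eff [ 0.000e+00 -5.047e+01 -2.623e+01 -8.000e-03  1.700e-02  1.222e+00]
tool cm [ -0.6  -12.87   0.04]
```

{"name": "send_rows", "arguments": {
  "steps": [-1,-0.15,-3.22,0,0,-1,-0.15,-3.22,0,0,-1,-0.15,-3.22,0,0,-1,-0.15,-3.22,0,0,-1,0,0,0,-8,-1,0,0,1.7,0,-1,0,0,1.5,0,-1,0,0,0,0,-1,0,0,0,0,-1,0,0,0,0]
}}

```text
clock: 33.45
position: [0.5338, -0.0321, 0.2233]
ee_rot: [0.001, 0.56, 0.829, 0.0]
contact_force: [-0.2, -0.3, -2.1]
width: 0.0101
gripper_force: 98.5
```

```bash
python3 -c "
from h import *
go(.5323,-.033)"
```

```text
t33.45 pos [ 0.5338 -0.0321  0.2233] yaw 111.90 tz [ 1.e-03 -5.e-04 -1.e+00] F [-0.2 -0.3 -2.1] M [-0.058 -0.041  0.029] w 0.0101 gf 98 q [-0.19  0.22  1.6  -0.    1.32 -0.57]
eff [-2.8000e-02 -3.8548e+01 -2.4617e+01 -1.0000e-02  4.2000e-02  3.0000e-03]
tool cm [-0.03 -0.17 -0.  ]
```

{"name": "send_rows", "arguments": {
  "steps": [-1,-0.03,-0.17,0.5,0,-1,0,0,0.5,0,-1,0,0,0.2,0,-1,0,0,0.1,0,-1,0,0,0,0]
}}

```text
clock: 33.95
position: [0.5325, -0.0326, 0.2092]
ee_rot: [0.0, 0.56, 0.829, 0.0]
contact_force: [2.9, -2.7, -2.8]
width: 0.0097
gripper_force: 104.9
```

{"name": "send_rows", "arguments": {
  "steps": [-1,0,0,0.1,0,-1,0,0,0,0]
}}

```text
clock: 34.15
position: [0.5324, -0.0328, 0.2081]
ee_rot: [0.0, 0.56, 0.829, 0.0]
contact_force: [0.8, 0.2, -1.4]
width: 0.0098
gripper_force: 105.3
```

{"name": "send_rows", "arguments": {
  "steps": [-1,0,0,0.07,0,-1,0,0,0,0]
}}

```text
clock: 34.35
position: [0.5323, -0.0329, 0.2075]
ee_rot: [0.0, 0.56, 0.829, 0.0]
contact_force: [1.6, 0.2, -1.3]
width: 0.0093
gripper_force: 105.3
```

```bash
python3 -c "
from h import *
st()"
```

```text
t34.35 pos [ 0.5323 -0.0329  0.2075] yaw 111.91 tz [ 7.e-04 -2.e-04 -1.e+00] F [ 1.6  0.2 -1.3] M [-0.088 -0.365  0.034] w 0.0093 gf 105 q [-0.19  0.23  1.63 -0.    1.28 -0.57]
eff [ 2.1800e-01 -3.8836e+01 -2.3427e+01  5.2000e-02  7.3700e-01 -3.0000e-02]
```

{"name": "send_rows", "arguments": {
  "steps": [-1,0,0,0.1,0,-1,0,0,0.1,0,-1,0,0,0,0]
}}

```text
clock: 34.65
position: [0.5328, -0.033, 0.2067]
ee_rot: [0.001, 0.56, 0.829, 0.0]
contact_force: [1.1, -1.5, 5.1]
width: 0.0094
gripper_force: 106.4
```

```bash
python3 -c "
from h import *
avg(4)
S=get_image('scene');s,M=st();u=pj(S,s['position']);x0,y0=int(u[0])-45,int(u[1])-35;print(x0,y0)
cv2.imwrite('pics/b3.png',cv2.resize(S['color'][y0:y0+75,x0:x0+90,::-1],None,fx=8,fy=8,interpolation=cv2.INTER_CUBIC))"
```

```text
t34.85 pos [ 0.5328 -0.033   0.2068] yaw 111.92 tz [ 2.6e-03 -6.0e-04 -1.0e+00] F [ 1.  -0.   6.3] M [-0.208 -0.185  0.03 ] w 0.0096 gf 106 q [-0.19  0.23  1.63 -0.    1.28 -0.57]
eff [ 3.7800e-01 -3.5077e+01 -2.1110e+01  1.5100e-01  3.9400e-01 -2.6000e-02]
avg F [ 1.2  -1.29  5.19] M [-0.106 -0.215  0.003] Mz sd 0.016 e6 -0.025 mouth [ 0.533  -0.0331  0.1323]
t34.90 pos [ 0.5327 -0.033   0.2067] yaw 111.91 tz [ 2.6e-03 -6.0e-04 -1.0e+00] F [ 0.5 -0.6  5.1] M [-0.063 -0.138 -0.048] w 0.0095 gf 106 q [-0.19  0.23  1.63 -0.    1.28 -0.57]
eff [ 3.6600e-01 -3.5085e+01 -2.1103e+01  1.5500e-01  3.8700e-01 -2.4000e-02]
224 157
```

View pics/b3.png

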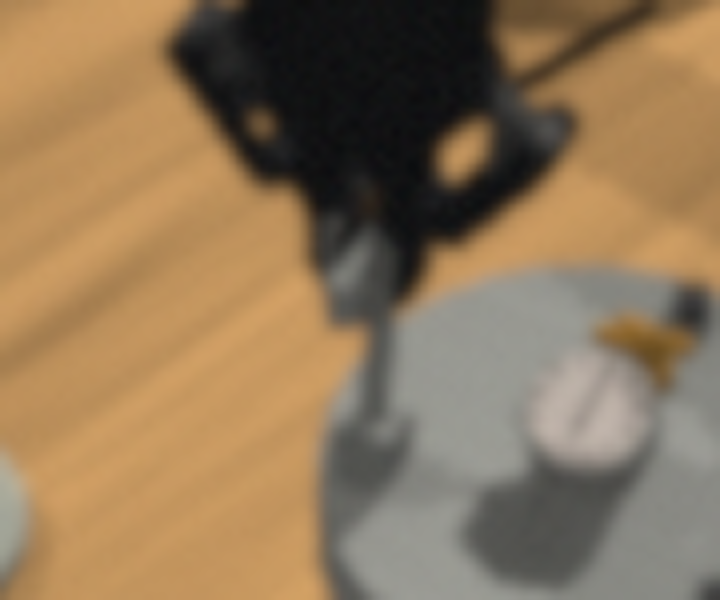

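The picture shows the socket over bolt 3 at about (375,450), partly on the head. It's binding near the end of its play, and the wrist effort sign says it wants to go clockwise.

{"name": "send_rows", "arguments": {
  "steps": [-1,0,0,0,4,-1,0,0,0,0]
}}

```text
clock: 35.1
position: [0.5325, -0.033, 0.2067]
ee_rot: [0.001, 0.589, 0.808, 0.0]
contact_force: [0.6, -1.1, 5.8]
width: 0.0097
gripper_force: 106.5
```

```bash
python3 -c "
from h import *
st()"
```

```text
t35.10 pos [ 0.5325 -0.033   0.2067] yaw 107.85 tz [ 2.1e-03 -5.0e-04 -1.0e+00] F [ 0.6 -1.1  5.8] M [-0.192 -0.161  0.006] w 0.0097 gf 107 q [-0.19  0.23  1.63 -0.    1.28 -0.5 ]
eff [  0.308 -34.941 -21.224   0.173   0.251   0.239]
```

{"name": "send_rows", "arguments": {
  "steps": [-1,0,0,0,4,-1,0,0,0,0]
}}

```text
clock: 35.3
position: [0.5322, -0.0328, 0.2066]
ee_rot: [0.001, 0.617, 0.787, 0.0]
contact_force: [0.3, 0.4, 5.2]
width: 0.0096
gripper_force: 106.6
```

```bash
python3 -c "
from h import *
st()"
```

```text
t35.30 pos [ 0.5322 -0.0328  0.2066] yaw 103.85 tz [ 1.4e-03 -2.0e-04 -1.0e+00] F [0.3 0.4 5.2] M [ 0.042 -0.053 -0.049] w 0.0096 gf 107 q [-0.19  0.23  1.63  0.    1.28 -0.43]
eff [  0.223 -34.857 -21.416   0.1     0.083   0.237]
```

{"name": "send_rows", "arguments": {
  "steps": [-1,0,0,0,4,-1,0,0,0,4,-1,0,0,0,0]
}}

```text
clock: 35.6
position: [0.5324, -0.0329, 0.2067]
ee_rot: [0.001, 0.67, 0.742, 0.0]
contact_force: [0.1, -0.2, 5.8]
width: 0.0094
gripper_force: 106.6
```

```bash
python3 -c "
from h import *
st()"
```

```text
t35.60 pos [ 0.5324 -0.0329  0.2067] yaw 95.85 tz [ 1.9e-03 -5.0e-04 -1.0e+00] F [ 0.1 -0.2  5.8] M [-0.135 -0.097  0.057] w 0.0094 gf 107 q [-0.19  0.23  1.63 -0.    1.28 -0.29]
eff [  0.244 -34.913 -21.32    0.121   0.17    0.261]
```

{"name": "send_rows", "arguments": {
  "steps": [-1,0,0,0,4,-1,0,0,0,4,-1,0,0,0,0]
}}

```text
clock: 35.9
position: [0.5327, -0.033, 0.2067]
ee_rot: [0.001, 0.72, 0.694, 0.001]
contact_force: [1.0, -0.2, 6.3]
width: 0.0096
gripper_force: 106.5
```

```bash
python3 -c "
from h import *
st()"
```

```text
t35.90 pos [ 0.5327 -0.033   0.2067] yaw 87.86 tz [ 2.4e-03 -6.0e-04 -1.0e+00] F [ 1.  -0.2  6.3] M [-0.14  -0.232  0.021] w 0.0096 gf 106 q [-0.19  0.23  1.63 -0.    1.28 -0.15]
eff [  0.32  -35.004 -21.156   0.18    0.323   0.282]
```

{"name": "send_rows", "arguments": {
  "steps": [-1,0,0,0,4,-1,0,0,0,4,-1,0,0,0,0]
}}

```text
clock: 36.2
position: [0.5326, -0.033, 0.2067]
ee_rot: [0.001, 0.767, 0.642, 0.001]
contact_force: [0.3, -0.4, 5.3]
width: 0.0093
gripper_force: 106.5
```

```bash
python3 -c "
from h import *
st()"
```

```text
t36.20 pos [ 0.5326 -0.033   0.2067] yaw 79.85 tz [ 2.3e-03 -6.0e-04 -1.0e+00] F [ 0.3 -0.4  5.3] M [-0.085 -0.158 -0.005] w 0.0093 gf 106 q [-0.19  0.23  1.63 -0.    1.28 -0.02]
eff [  0.292 -34.96  -21.195   0.178   0.293   0.288]
```

{"name": "send_rows", "arguments": {
  "steps": [-1,0,0,0,4,-1,0,0,0,4,-1,0,0,0,0]
}}

```text
clock: 36.5
position: [0.5326, -0.033, 0.2067]
ee_rot: [0.001, 0.81, 0.587, 0.001]
contact_force: [0.7, -1.1, 5.6]
width: 0.0101
gripper_force: 106.5
```

```bash
python3 -c "
from h import *
st()"
```

```text
t36.50 pos [ 0.5326 -0.033   0.2067] yaw 71.85 tz [ 2.1e-03 -6.0e-04 -1.0e+00] F [ 0.7 -1.1  5.6] M [-0.091 -0.12   0.037] w 0.0101 gf 106 q [-0.19  0.23  1.63 -0.    1.28  0.12]
eff [  0.289 -34.941 -21.228   0.177   0.262   0.289]
```

```bash
python3 -c "
from h import *
avg(8)"
```

```text
t36.90 pos [ 0.5326 -0.033   0.2067] yaw 71.91 tz [ 2.1e-03 -6.0e-04 -1.0e+00] F [-0.1 -0.8  6.6] M [-0.061 -0.112  0.044] w 0.0098 gf 106 q [-0.19  0.23  1.63 -0.    1.28  0.12]
eff [ 2.9500e-01 -3.4931e+01 -2.1226e+01  1.6600e-01  2.6700e-01  2.7000e-02]
avg F [ 0.21 -0.36  5.72] M [-0.116 -0.134  0.029] Mz sd 0.008 e6 0.069 mouth [ 0.5327 -0.033   0.1322]
```

{"name": "send_rows", "arguments": {
  "steps": [-1,0,0,-0.1,0,-1,0,0,-0.05,0,-1,0,0,0,4,-1,0,0,0,0]
}}

```text
clock: 37.3
position: [0.5322, -0.0328, 0.2069]
ee_rot: [0.0, 0.829, 0.559, 0.0]
contact_force: [1.7, 0.4, 2.0]
width: 0.0096
gripper_force: 105.7
```

```bash
python3 -c "
from h import *
avg(6)"
```

```text
t37.60 pos [ 0.5321 -0.0327  0.2069] yaw 67.94 tz [ 2.e-04  1.e-04 -1.e+00] F [ 1.5 -0.4  1.4] M [ 0.054 -0.388  0.012] w 0.0096 gf 106 q [-0.19  0.23  1.63  0.    1.28  0.19]
eff [ 2.0900e-01 -3.7109e+01 -2.2241e+01  7.4000e-02  6.6300e-01  2.1000e-02]
avg F [ 1.66 -0.48  1.62] M [-0.068 -0.343  0.018] Mz sd 0.013 e6 0.093 mouth [ 0.5321 -0.0327  0.1324]
```

{"name": "send_rows", "arguments": {
  "steps": [-1,0,0,-0.1,0,-1,0,0,0,4,-1,0,0,0,0]
}}

```text
clock: 37.9
position: [0.5319, -0.0327, 0.2074]
ee_rot: [-0.0, 0.848, 0.529, -0.0]
contact_force: [1.2, -1.0, -1.5]
width: 0.0093
gripper_force: 105.2
```

```bash
python3 -c "
from h import *
avg(8)"
```

```text
t38.30 pos [ 0.5319 -0.0327  0.2078] yaw 63.93 tz [-2.e-04  2.e-04 -1.e+00] F [ 2.1 -0.  -1.7] M [-0.096 -0.449  0.054] w 0.0095 gf 105 q [-0.19  0.23  1.63  0.    1.28  0.26]
eff [ 6.0000e-03 -3.8690e+01 -2.3218e+01 -5.8000e-02  8.2100e-01  1.9000e-02]
avg F [ 1.92 -0.63 -1.5 ] M [-0.102 -0.475  0.039] Mz sd 0.008 e6 0.072 mouth [ 0.5319 -0.0327  0.1333]
```

```bash
python3 - <<'E'
from h import *
S=get_image("scene");z=lambda p:((pj(S,p)-[224,157]+.5)*8-.5).round().astype(int).tolist()
y=np.radians(111.9);X=np.array([np.cos(y),np.sin(y),0]);Y=np.array([np.sin(y),-np.cos(y),0])
im=cv2.imread("pics/b3.png")
for m,col in((.1323,(0,0,255)),(.1235,(0,255,0))):
    p=np.array([.5327,-.033,m])
    for h in(0,.02):
        for a,b in((1,1),(1,-1),(-1,-1),(-1,1)):
            q=z(p+.0108*(a*X+b*Y)+[0,0,h]);cv2.circle(im,q,3,col,-1)
    for a in(1,-1):
        for h in(.083,.101):
            for b in(1,-1):cv2.circle(im,z(p+a*.036*X+b*.006*Y+[0,0,h]),3,col,-1)
cv2.imwrite("pics/b3p.png",im)
E
```

```text
(no output)
```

View pics/b3p.png

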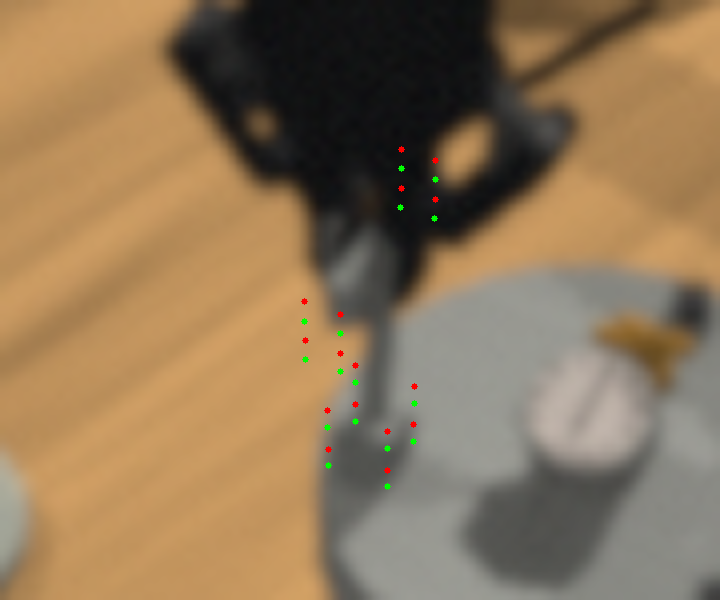

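The lower (green) prediction fits the seen socket at about (335–410, 425–490), so the key seems to have slid in the grip and the mouth is lower than I computed. I'll use the last picture on a close look now.

```bash
python3 - <<'E'
from h import *
s,M=st();S=get_image("scene");u=pj(S,s["position"]);x0,y0=int(u[0])-22,int(u[1])-28;f=12
c=S["color"][y0:y0+50,x0:x0+66,::-1];im=cv2.resize(c,None,fx=f,fy=f,interpolation=cv2.INTER_LANCZOS4)
im=cv2.convertScaleAbs(im,alpha=1.5,beta=10)
X,Y=M[:,0],M[:,1]
for m,col in((.1333,(0,0,255)),(.1235,(0,255,0))):
    p=np.array([*s["position"][:2],m])
    z=lambda p:((pj(S,p)-[x0,y0]+.5)*f-.5).round().astype(int).tolist()
    P=[(a*X+b*Y) for a,b in((1,1),(1,-1),(-1,-1),(-1,1))]
    cv2.polylines(im,[np.array([z(p+.0108*q) for q in P])],True,col,1)
    for e in(1,-1):cv2.polylines(im,[np.array([z(p+e*.036*X+b*.006*Y+[0,0,h]) for b,h in((1,.083),(1,.101),(-1,.101),(-1,.083))])],True,col,1)
cv2.imwrite("pics/last.png",im);print(x0,y0,im.shape)
E
```

```text
t38.35 pos [ 0.5319 -0.0327  0.2078] yaw 63.93 tz [-1.e-04  2.e-04 -1.e+00] F [ 1.8 -1.4 -1.1] M [-0.109 -0.44   0.011] w 0.0093 gf 105 q [-0.19  0.23  1.63  0.    1.28  0.26]
eff [ 8.0000e-03 -3.8692e+01 -2.3234e+01 -6.8000e-02  8.0100e-01  2.0000e-02]
247 163 (600, 792, 3)
```

View pics/last.png

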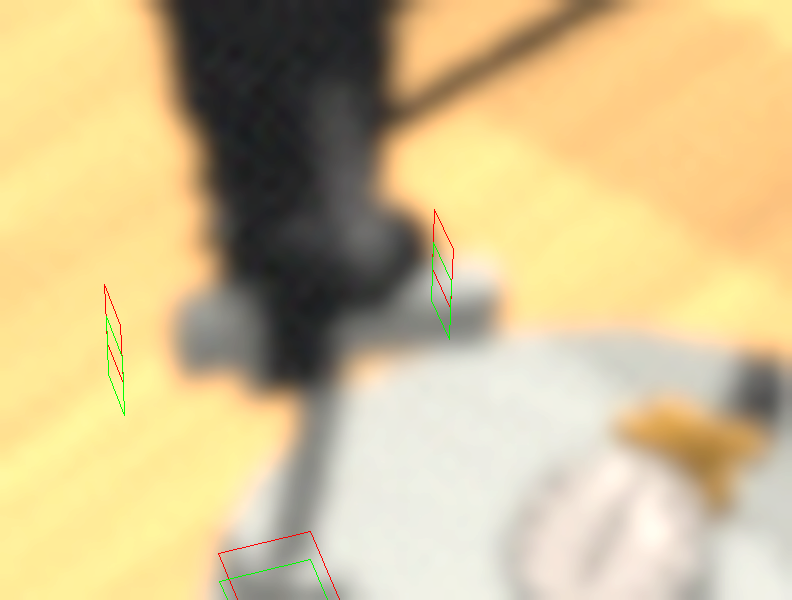

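The bar centre appears at (338,320), about 58 px right of the prediction. The shaft leans from (325,385) to (285,560). So the key has slid down and tilted about 10° in the grip, while its mouth sits right down on bolt 3. I'll let go so it stands on the bolt, then regrasp it properly.

{"name": "send_rows", "arguments": {
  "steps": [0.3,0,0,0,0,0.3,0,0,0,0,0.3,0,0,0,0,0.3,0,0,0,0,0.3,0,0,0,0]
}}

```text
clock: 38.9
position: [0.5318, -0.0327, 0.2079]
ee_rot: [-0.0, 0.848, 0.529, -0.0]
contact_force: [0.6, 0.1, 0.1]
width: 0.0556
gripper_force: 0.0
```

```bash
cat >>h.py <<'E'
def keycheck(mouth,yaw):
    "bright-grey bar blob in the scene view beside the predicted upright bar"
    S=get_image("scene");X=np.array([np.cos(yaw),np.sin(yaw),0]);c=np.array(mouth)+[0,0,.092]
    print("pred ends",pj(S,c+.036*X).round(1),pj(S,c-.036*X).round(1),"shaft mid",pj(S,np.array(mouth)+[0,0,.045]).round(1),"mouth",pj(S,mouth).round(1))
    bg=cv2.imread("pics/scene0.png")[...,::-1].astype(int);im=S["color"].astype(int);d=np.abs(im-bg).sum(2)>60
    g=(im.max(2)-im.min(2)<22)&(im.min(2)>62)&d
    u=pj(S,c).astype(int);x0,y0=u[0]-22,u[1]-14
    for r in range(y0,y0+40):print(r,"".join("#" if g[r,x] else ("." if d[r,x] else " ") for x in range(x0,x0+45)))
    print("x0",x0)
E
python3 -c "
from h import *
s,M=st();keycheck((.533,-.033,.123),np.radians(63.9))"
```

```text
t38.90 pos [ 0.5318 -0.0327  0.2079] yaw 63.91 tz [-3.e-04  1.e-04 -1.e+00] F [0.6 0.1 0.1] M [ 0.049  0.004 -0.013] w 0.0556 gf 0 q [-0.19  0.23  1.63  0.    1.28  0.26]
eff [ 2.0000e-03 -3.7941e+01 -2.3805e+01  0.0000e+00  8.0000e-03 -0.0000e+00]
pred ends [283.5 187.2] [256.3 193.4] shaft mid [270.  202.5] mouth [270.  213.4]
176               ..............##...            
177               ..............##....           
178               ..............###.....         
179               ..............####....         
180               ...............###.....        
181               .......................        
182               .......................        
183                ......................        
184                 ....................         
185                     ................         
186                     ................         
187                     ................         
188                     ................         
189                    ..#..............         
190                 ...###..............         
191            ....
[... 537 characters left out ...]
                  .####                    
203                     .###                     
204                     ####                     
205                     ####                     
206                     ####                     
207                     ####                     
208                     ####                     
209                     ####                    #
210                                             #
211                  ##  ###                     
212                  ## ####  #                  
213                  ## ####  ##                 
214                  ##  ##  ###                 
215                  ##      ##                  
x0 248
```

The key now stands upright on bolt 3: the shaft is vertical at column 270 and the bar end is where predicted. Lower and regrasp at the bar centre.

{"name": "send_rows", "arguments": {
  "steps": [0.3,0.05,0.1,0.6,0,0.3,0,0,0.55,0,0.3,0,0,0,0,0.3,0,0,0,0,-1,0,0,0,0,-1,0,0,0,0,-1,0,0,0,0,-1,0,0,0,0],
  "newtons": 60
}}

```text
clock: 39.75
position: [0.5333, -0.0327, 0.1967]
ee_rot: [0.0, 0.848, 0.529, 0.0]
contact_force: [-0.2, -0.6, 0.9]
width: 0.0108
gripper_force: 60.0
```

```bash
python3 -c "
from h import *
avg(6)"
```

```text
t40.05 pos [ 0.5333 -0.0327  0.1967] yaw 63.92 tz [ 6.e-04  1.e-04 -1.e+00] F [-1.  -0.1  1.7] M [0.098 0.108 0.066] w 0.0108 gf 60 q [-0.19  0.24  1.65  0.    1.26  0.26]
eff [-1.7500e-01 -3.6793e+01 -2.2716e+01 -1.0500e-01 -1.5300e-01  5.0000e-03]
avg F [-0.07  0.42  1.68] M [0.082 0.058 0.007] Mz sd 0.006 e6 0.005 mouth [ 0.5333 -0.0327  0.1222]
```

{"name": "send_rows", "arguments": {
  "steps": [-1,0,0,-0.1,0,-1,0,0,0,0,-1,0,0,0,4,-1,0,0,0,0],
  "newtons": 110
}}

```text
clock: 40.45
position: [0.533, -0.0331, 0.1975]
ee_rot: [0.0, 0.866, 0.499, -0.0]
contact_force: [-2.7, -2.5, 4.7]
width: 0.01
gripper_force: 129.4
```

```bash
python3 -c "
from h import *
avg(6)"
```

```text
t40.75 pos [ 0.5331 -0.0329  0.1975] yaw 59.93 tz [ 2.e-04 -3.e-04 -1.e+00] F [-1.1 -4.5  2.6] M [-0.68   0.506 -0.089] w 0.0102 gf 130 q [-0.19  0.24  1.65 -0.    1.26  0.33]
eff [ 1.8620e+00 -3.6238e+01 -2.3028e+01  1.2050e+00 -4.8100e-01  1.8000e-02]
avg F [-1.51 -1.33  3.65] M [-0.205  0.168  0.022] Mz sd 0.037 e6 0.084 mouth [ 0.5332 -0.033   0.123 ]
```

{"name": "send_rows", "arguments": {
  "steps": [-1,0,0,0,4,-1,0,0,0,4,-1,0,0,0,0]
}}

```text
clock: 41.05
position: [0.5332, -0.0328, 0.1975]
ee_rot: [0.0, 0.899, 0.438, 0.0]
contact_force: [-0.4, -1.4, 4.2]
width: 0.0107
gripper_force: 131.6
```

```bash
python3 -c "
from h import *
avg(6)"
```

```text
t41.35 pos [ 0.5331 -0.0328  0.1974] yaw 51.96 tz [-1.e-04 -1.e-04 -1.e+00] F [-2.6 -0.9  4.2] M [-0.354  0.457 -0.075] w 0.0103 gf 133 q [-0.19  0.24  1.65 -0.    1.26  0.47]
eff [ 8.3700e-01 -3.6956e+01 -2.3200e+01  3.4200e-01 -2.2000e-01  2.1000e-02]
avg F [ 0.08 -0.2   2.84] M [-0.138  0.066 -0.002] Mz sd 0.078 e6 0.086 mouth [ 0.533  -0.0328  0.1229]
```

{"name": "send_rows", "arguments": {
  "steps": [-1,0,0,-0.05,0,-1,0,0,0,0,-1,0,0,0,0],
  "newtons": 70
}}

```text
clock: 41.65
position: [0.5331, -0.0328, 0.1979]
ee_rot: [0.0, 0.899, 0.438, -0.0]
contact_force: [-1.9, -2.2, 2.8]
width: 0.01
gripper_force: 130.1
```

```bash
python3 -c "
from h import *
avg(6)
keycheck((.533,-.033,.123),np.radians(52))"
```

```text
t41.95 pos [ 0.5331 -0.0328  0.1979] yaw 51.90 tz [-1.e-04 -0.e+00 -1.e+00] F [-2.2 -2.   4.1] M [-0.605  0.267  0.008] w 0.0099 gf 130 q [-0.19  0.24  1.65 -0.    1.26  0.47]
eff [ 3.7400e-01 -3.6792e+01 -2.2809e+01  1.8100e-01 -7.5000e-02  2.0000e-02]
avg F [-0.36 -0.18  3.16] M [-0.036  0.032  0.055] Mz sd 0.048 e6 0.023 mouth [ 0.5331 -0.0328  0.1234]
pred ends [284.2 189.3] [255.8 191.3] shaft mid [270.  202.5] mouth [270.  213.4]
176                ................              
177                ......... ......              
178                ........ .......              
179                ................              
180                 ...............              
181                  ..............              
182                 ...............              
183                 ..............               
184                 ..............               
185                  .............               
186                  ..............              
187                 ....................         
188            .....##............#######..      
189       
[... 646 characters left out ...]
                    ####                   
203                      #####                   
204                      ####                    
205                      ####                    
206                      ####                    
207                      ####                    
208                      ####                    
209                      ####                    
210                                              
211                       ###                   #
212                   #  ####                    
213                   #  ###  #                  
214                  ##  ##  ###                 
215                 .##      ##                  
x0 248
```

The bar has again shifted right (ends at columns 258 and 292, predicted 256 and 284), so the harder squeeze makes it creep. I'll release, regrasp at 60 N, and leave the grip there.

{"name": "send_rows", "arguments": {
  "steps": [0.3,0,0,0,0,0.3,0,0,0,0,0.3,0,0,0,0,0.3,0,0,0.15,0,0.3,0,0,0,0,0.3,0,0,0,0,-1,0,0,0,0,-1,0,0,0,0,-1,0,0,0,0,-1,0,0,0,0],
  "newtons": 60
}}

```text
clock: 43.0
position: [0.5332, -0.0328, 0.1966]
ee_rot: [0.0, 0.899, 0.438, 0.0]
contact_force: [-0.1, 0.7, 1.2]
width: 0.0111
gripper_force: 59.7
```

{"name": "send_rows", "arguments": {
  "steps": [-1,0,0,0,4,-1,0,0,0,4,-1,0,0,0,0]
}}

```text
clock: 43.3
position: [0.5333, -0.0327, 0.1966]
ee_rot: [-0.0, 0.927, 0.374, 0.0]
contact_force: [-0.0, 0.8, 0.7]
width: 0.011
gripper_force: 59.7
```

```bash
python3 -c "
from h import *
avg(4)
keycheck((.533,-.033,.123),np.radians(44))"
```

```text
t43.50 pos [ 0.5332 -0.0327  0.1966] yaw 43.97 tz [ 4.e-04  2.e-04 -1.e+00] F [-0.7  0.1  2.7] M [0.019 0.036 0.012] w 0.0112 gf 60 q [-0.19  0.24  1.65  0.    1.26  0.61]
eff [-2.3200e-01 -3.7286e+01 -2.2938e+01 -1.2800e-01 -7.3000e-02  2.1000e-02]
avg F [0.38 0.25 1.12] M [0.033 0.025 0.028] Mz sd 0.008 e6 0.124 mouth [ 0.5333 -0.0327  0.1221]
pred ends [284.3 190.8] [255.8 189.8] shaft mid [270.  202.5] mouth [270.  213.4]
176               ................               
177               ................               
178               ........ .......               
179                .....  ........               
180                ...............               
181                ...............               
182                ...............               
183                ...............               
184                 .............                
185                 ............                 
186                .............                 
187           ..................                 
188         ..######...................          
189         .#######
[... 636 characters left out ...]
                  ..##                     
203                     .###                     
204                      ###                     
205                     ####                     
206                     ####                     
207                     #####                    
208                      ####                    
209                      ###                     
210                                              
211                      ###                     
212                      ####                    
213                   #  ####                    
214                  ##  ##                      
215                  ##                          
x0 248
```

{"name": "send_rows", "arguments": {
  "steps": [-1,0,0,0,6,-1,0,0,0,6,-1,0,0,0,6,-1,0,0,0,6,-1,0,0,0,6,-1,0,0,0,6,-1,0,0,0,6,-1,0,0,0,0,-1,0,0,0,0,-1,0,0,0,0]
}}

```text
clock: 44.55
position: [0.5333, -0.0327, 0.1966]
ee_rot: [-0.0, 1.0, 0.017, 0.0]
contact_force: [0.7, 0.6, 3.0]
width: 0.0111
gripper_force: 59.9
```

```bash
python3 -c "
from h import *
avg(4)"
```

```text
t44.75 pos [ 0.5333 -0.0327  0.1965] yaw 1.95 tz [ 4.e-04  1.e-04 -1.e+00] F [0.2 0.3 3.4] M [0.113 0.017 0.053] w 0.0110 gf 60 q [-0.19  0.24  1.65  0.    1.26  1.35]
eff [ -0.369 -36.543 -22.41   -0.22   -0.081   0.041]
avg F [0.41 0.46 2.96] M [0.131 0.002 0.054] Mz sd 0.010 e6 0.028 mouth [ 0.5333 -0.0327  0.122 ]
```

{"name": "send_rows", "arguments": {
  "steps": [-1,0,0,0,-6,-1,0,0,0,-6,-1,0,0,-0.1,-5,-1,0,0,0,0,-1,0,0,-0.3,0,-1,0,0,-0.5,0,-1,0,0,-0.8,0,-1,0,0,-2,0,-1,0,0,-3,0,-1,0,0,-1.5,0,-1,0,0,0,0]
}}

```text
clock: 45.85
position: [0.5348, -0.0331, 0.2816]
ee_rot: [0.001, 0.986, 0.164, 0.003]
contact_force: [-0.3, 0.1, -2.2]
width: 0.0111
gripper_force: 59.4
```

```bash
python3 -c "
from h import *
s,M=st();p=s['position']-[0,0,.0736];keycheck(p,np.arctan2(M[1,0],M[0,0]));go(.55,-.2395)"
```

```text
t45.85 pos [ 0.5348 -0.0331  0.2816] yaw 18.89 tz [ 0.0065 -0.0012 -1.    ] F [-0.3  0.1 -2.2] M [-0.031 -0.006 -0.044] w 0.0111 gf 59 q [-0.19  0.19  1.5   0.    1.45  1.05]
eff [ 1.4000e-02 -3.8126e+01 -2.6219e+01 -2.0000e-03  2.0800e-01  1.0000e-03]
pred ends [284.2 171.4] [257.2 161.4] shaft mid [270.5 180.2] mouth [270.5 192.5]
152 ..........  ......................           
153 .........  .......................           
154 ......    ......................             
155 .....    ........................            
156 ..... ..........................             
157 .... ...........................             
158 .... ...........................             
159 .... ..........................              
160 ....  .........................              
161 .....  ........................              
162 ......  ......................               
163 ....... ......................               
164 ........ .................##..               
165 ........ ................####.               
166 .......  ................#####...            
167 ......    .
[... 837 characters left out ...]
4                      .##.                    
185                     .###.                    
186                     .####.                   
187                    .#######.                 
188                   .########.                 
189                  .#########.                 
190                  .#########..                
191                  .#########..                
x0 248
t45.90 pos [ 0.5337 -0.0329  0.2797] yaw 18.90 tz [ 3.e-03 -5.e-04 -1.e+00] F [-0.1 -0.1 -2.1] M [ 0.063  0.014 -0.045] w 0.0112 gf 59 q [-0.19  0.19  1.5   0.    1.45  1.05]
eff [ 1.7000e-02 -3.9226e+01 -2.7097e+01  1.0000e-03 -1.4000e-02  2.0000e-03]
tool cm [-5.150e+00  2.008e+01  2.000e-02]
```

{"name": "send_rows", "arguments": {
  "steps": [-1,-1.02,4.02,0,0,-1,-1.02,4.02,0,0,-1,-1.02,4.02,0,0,-1,-1.02,4.02,0,0,-1,-1.02,4.02,0,0,-1,0,0,4,0,-1,0,0,4,0,-1,0,0,4,0,-1,0,0,2.5,0,-1,0,0,0,0,-1,0,0,0,0,-1,0,0,0,0]
}}

```text
clock: 47.1
position: [0.5512, -0.24, 0.1349]
ee_rot: [0.001, 0.986, 0.164, 0.001]
contact_force: [0.3, -0.3, -0.8]
width: 0.0109
gripper_force: 59.4
```

```bash
python3 -c "
from h import *
go(.5513,-.24)"
```

```text
t47.10 pos [ 0.5512 -0.24    0.1349] yaw 18.91 tz [ 0.0027 -0.0015 -1.    ] F [ 0.3 -0.3 -0.8] M [-0.048 -0.055 -0.047] w 0.0109 gf 59 q [-0.53  0.38  1.6   0.    1.16  0.71]
eff [-3.7000e-02 -4.5508e+01 -2.2305e+01 -2.0000e-03  5.1000e-02  1.0000e-03]
tool cm [0.01 0.   0.  ]
```

{"name": "send_rows", "arguments": {
  "steps": [-1,0,0,1,0,-1,0,0,0.8,0,-1,0,0,0.3,0,-1,0,0,0.3,0,-1,0,0,0,0]
}}

```text
clock: 47.6
position: [0.5499, -0.2394, 0.1089]
ee_rot: [-0.0, 0.986, 0.164, -0.0]
contact_force: [-0.8, -0.1, -1.4]
width: 0.011
gripper_force: 59.5
```

{"name": "send_rows", "arguments": {
  "steps": [-1,0,0,0.5,0,-1,0,0,0.5,0,-1,0,0,0,0]
}}

```text
clock: 47.9
position: [0.5497, -0.2394, 0.0986]
ee_rot: [-0.0, 0.986, 0.164, -0.0]
contact_force: [-0.0, -0.6, -1.9]
width: 0.011
gripper_force: 59.4
```

```bash
python3 -c "
from h import *
st()"
```

```text
t47.90 pos [ 0.5497 -0.2394  0.0986] yaw 18.92 tz [-9.e-04  3.e-04 -1.e+00] F [-0.  -0.6 -1.9] M [-0.086 -0.046  0.014] w 0.0110 gf 59 q [-0.53  0.41  1.65 -0.    1.08  0.71]
eff [ 2.7300e-01 -4.7512e+01 -2.1604e+01  1.2800e-01  1.1600e-01  4.0000e-03]
```

{"name": "send_rows", "arguments": {
  "steps": [-1,0,0,0.5,0,-1,0,0,0.5,0,-1,0,0,0.2,0,-1,0,0,0.1,0,-1,0,0,0,0]
}}

```text
clock: 48.4
position: [0.5499, -0.2394, 0.0862]
ee_rot: [-0.0, 0.986, 0.164, -0.0]
contact_force: [0.4, 0.4, -2.0]
width: 0.0111
gripper_force: 59.5
```

{"name": "send_rows", "arguments": {
  "steps": [-1,0,0,0.1,0,-1,0,0,0,0]
}}

```text
clock: 48.6
position: [0.55, -0.2393, 0.0854]
ee_rot: [-0.0, 0.986, 0.164, 0.0]
contact_force: [-0.4, 0.2, -0.1]
width: 0.0115
gripper_force: 59.5
```

```bash
python3 -c "
from h import *
avg(2)"
```

```text
t48.70 pos [ 0.55   -0.2394  0.0855] yaw 18.91 tz [ 0.e+00  2.e-04 -1.e+00] F [ 0.3  0.4 -1.8] M [-0.016 -0.016  0.002] w 0.0110 gf 59 q [-0.53  0.42  1.66  0.    1.05  0.71]
eff [-7.0000e-03 -4.7571e+01 -2.1325e+01 -0.0000e+00 -1.0000e-03 -0.0000e+00]
avg F [-0.29  0.07 -1.15] M [0.016 0.044 0.026] Mz sd 0.006 e6 0.0 mouth [ 0.55   -0.2393  0.011 ]
```

Nearly on the floor. I'll lower 1 mm more, open and retreat upward.

{"name": "send_rows", "arguments": {
  "steps": [-1,0,0,0.1,0,-1,0,0,0,0,1,0,0,0,0,1,0,0,0,0,1,0,0,0,0,1,0,0,0,0,1,0,0,0,0,1,0,0,-2,0,1,0,0,-4,0,1,0,0,-4,0,1,0,0,-4,0,1,0,0,0,0]
}}

```text
clock: 49.9
position: [0.5531, -0.2412, 0.231]
ee_rot: [0.004, 0.986, 0.164, 0.005]
contact_force: [1.2, -0.2, 0.6]
width: 0.0854
gripper_force: 0.0
```

```bash
python3 -c "
from h import *
st();keycheck((.5500,-.2394,.01),np.radians(18.9))
S=get_image('scene')['color'].astype(int);b=cv2.imread('pics/scene0.png')[...,::-1].astype(int)
d=(np.abs(S-b).sum(2)>90).astype(np.uint8);n,l,q,c=cv2.connectedComponentsWithStats(d);print([x[:5].tolist() for x in q[1:] if x[4]>12])"
```

```text
t49.90 pos [ 0.5531 -0.2412  0.231 ] yaw 18.92 tz [ 0.0112 -0.0064 -0.9999] F [ 1.2 -0.2  0.6] M [-0.005 -0.023  0.026] w 0.0854 gf 0 q [-0.53  0.31  1.45  0.    1.36  0.71]
eff [ 3.5000e-02 -4.3506e+01 -2.4191e+01 -5.0000e-03  4.4200e-01 -0.0000e+00]
pred ends [226.8 272.6] [202.2 261.1] shaft mid [216.2 276.6] mouth [217.9 285.4]
252     ..                                       
253                                              
254                                              
255                                              
256                                              
257                                              
258                                              
259                                              
260                                              
261                                              
262                                              
263                                              
264                                              
265                                              
266           ..                                 
267             
[... 1151 characters left out ...]
                                
291                                              
x0 192
[[133, 1, 8, 12, 82], [147, 0, 41, 8, 239], [189, 0, 10, 9, 69], [299, 0, 39, 49, 1094], [209, 23, 22, 27, 234], [196, 35, 12, 15, 139], [139, 41, 18, 67, 598], [152, 46, 89, 206, 6567], [200, 52, 9, 11, 48], [137, 67, 5, 7, 23], [153, 73, 48, 36, 779], [203, 73, 6, 9, 38], [298, 90, 6, 8, 18], [135, 95, 14, 41, 225], [156, 117, 33, 29, 610], [0, 124, 151, 183, 8596], [218, 139, 53, 51, 925], [352, 160, 5, 8, 14], [103, 169, 14, 19, 43], [125, 183, 37, 16, 166], [147, 200, 30, 24, 341], [154, 216, 33, 16, 147], [57, 241, 87, 82, 1338], [90, 349, 71, 54, 1289], [23, 411, 17, 9, 107], [41, 412, 7, 8, 39]]
```

The key stands where it stood at the start. I'll let the arm settle, then hand in.

{"name": "send_rows", "arguments": {
  "steps": [1,0,0,0,0,1,0,0,0,0,1,0,0,0,0,1,0,0,0,0]
}}

```text
clock: 50.4
position: [0.5497, -0.2393, 0.2234]
ee_rot: [-0.001, 0.986, 0.164, -0.001]
contact_force: [-0.0, -0.2, -0.5]
width: 0.0855
gripper_force: 0.0
```

```bash
python3 -c "
from rig import *
print(sign_off())"
```

```text
the job is handed in; nothing more can be done
None
```

I turned all three bolts clockwise in order, by about 91°, 93° and 90–96° (worked out from feel, with bolt 3 the least certain), stood the key back in its block and handed the job in at 50 s; no verdict came back, and the key slipped in the grip around bolt 3, from a cause I never found, and had to be regrasped there.

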